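# Put the carver's loose blades away in the child-resistant canister

## Robot

A 6-joint arm with a two-finger parallel gripper is mounted at the origin on the work surface. World frame = base frame: x ahead of the robot, y to its left, z up, the work surface at z = 0. Lengths are in m, angles in rad, forces in N, time in s.
With the tool pointing down it reaches from about 0.3 to 0.75 m from the base axis. Payload 8.5 kg.
Tool frame: the origin (TCP) lies at the very end of the fingers, on their centre line; the grasp point (between the pads) lies 19 mm behind it; z points along the fingers, y is the line along which they close (so a half turn about z gives the same grasp; the last joint's range is limited). The gripper opens to 85 mm and grips with 20 to 120 N. Pads are 22 mm wide; open, the fingers measure 114 mm over their backs; the gripper's body (76 mm by 85 mm) begins 54 mm behind the grasp point. The pads swing forward as they close: fully open they stand 13 mm farther back than shut.
Start: joints at [-0.215, 0.381, 1.297, -0, 1.464, -0.215], TCP at [0.55, 0, 0.195] pointing down, gripper open.
Joint ranges: [-3.11, 3.11], [-0.89, 2.33], [0.22, 2.48], [-1.42, 4.56], [0.17, 2.85], [-2.88, 2.88]. Speed limits (rad/s): [2.39, 2.39, 3.14, 3.14, 3.14, 3.14].

## Interface

Orientations are given as a unit quaternion [x, y, z, w].
In Python, from plant import sensors, eyes, workorder gives the robot as it stands.
- The arm moves only by the tool play_rows, never from a script. Its argument "steps" is a list of rows, each an object of numbers: "dx", "dy", "dz": the shift along the world's x, y, z as a fraction of full scale; "turn": the turn about the world's z as a fraction of full scale; "hand": the finger opening in mm, from 0 to 85.4. A call has 1 to 8 rows; each row is the pose to reach, as a shift and turn from the pose commanded when the call began; what a row does not reach only later rows make up. Full scale, the value 1, is 0.5 m for a shift and 30 degrees for a turn. A row lasts 1/8 s, in which the tool goes at most 62.5 mm and 10.7 degrees, less where a joint would pass 70% of its speed; a pose out of reach is approached as far as the arm can. A call with a number of a shift or a turn outside -1 to 1 is refused whole. A call with a gripper value outside its range is refused whole. The fingers move at their own pace and stop on an object; "grip_force" is the grip in N (left out, the last holds). Time passes only in rows, so rows that repeat a pose let the fingers close. It gives the time, the measured TCP pose, the force, the opening and the grip force at its end, in the units of the state.
- sensors.observe(): the state, without advancing time (a new reading comes with each control period).
- eyes.camera(name): name is "scene" or "side" or "wrist"; returns a dict with "pixels" (420x560x3 uint8, red, green, blue), "z_map" (420x560 float32, m along the optical axis (not along the pixel's ray), 0 where there is no reading), "vertical_fov" (degrees; the focal length in pixels is half the picture's height over the tangent of half this angle, whatever the lens; pixels are square), "cx", "cy" (the principal point, pixels), "camera_from_world" (4x4, takes a point from world to camera coordinates); the wrist camera has in their place "hand_eye" (4x4, takes a point from camera to tool coordinates, whose origin is the TCP and whose axes are the flange's). Camera axes: x right, y down, z forward; pixel columns grow to the right and rows downward; lengths in m; the calibration is good to about 2 mm. A picture is of the moment at which its call begins: read the wrist's pose just before it.
- workorder.close_job(): hands the job in; it is judged then, once.
The state is a dict: "t": time; "joints": joint angles; "qd": joint speeds; "joint_efforts": joint torques, N m; "tcp_pos": TCP position; "tcp_rot": TCP orientation; "ft_force": force on the tool from outside, world axes, zero at the start; "moment": the same for the moment, N m; "width": opening from 0.0 (shut) to 1.0 (fully open); "gripper_force": force on a finger pad.
Only numpy, scipy, OpenCV 4.12 (cv2) and the standard library are available. Lean on these libraries where they do the work, as an engineer would, in place of code of your own. Each camera call takes 0.05 s, during which the arm holds its last target. There are 200 camera calls.

## Task

Children are about, so put the loose blades away: press the canister's blue cap down and, keeping it down, turn it anticlockwise to unlock it, then lift it off and stand it upright on the cork board. Pick every steel blade out of the clutter and drop it into the canister, leaving all the wooden offcuts in the crate. Then put the cap back on the canister and press and turn it clockwise until it is locked as it was; do not disturb the mask, the mallet or the oil bottle.

Things in the scene. Friction and masses are not known exactly. Their poses are not given: they have to be found in the camera images.
- canister: white round canister with a yellow band, fixed to the table; origin: centre of its underside, z up. Body 124 mm across up to a shoulder 76 mm high; above it a neck, 84 mm outside and 78 mm inside. Two opposite grey lugs on the neck (98 mm across) hold the cap's two inner tabs. Locked, the cap's origin is 90 mm above this one and its fin lies along this x axis (either way round)
- mouth (a point): centre of the canister's open mouth, 104 mm above its underside; clear width 78 mm, inner floor 99 mm below
- collar (a joint): sprung steel collar under the cap, round the neck: metres pressed down, 0 to 0.0085; about 3 N at 0 and 10 N at 0.0085. It holds the cap's tabs up behind 5 mm deep teeth, so the cap turns only while pressed 6 to 8 mm down. Off the canister it reads about -0.001
- lock_mark (a point): one of two opposite black marks on the shoulder, 59 mm from the axis along the canister's x axis: where the fin points when locked. To lock: put the cap on with the fin near the green marks (about 2 mm clearance sideways; it rests within 2 mm of its locked height), press 6 to 8 mm down, turn clockwise to the end stop, about 4 degrees past the locked direction, and let it rise
- open_mark (a point): one of two opposite green marks on the shoulder, 80 degrees anticlockwise (seen from above) from the black ones. With the fin 50 to 135 degrees anticlockwise of the black marks the tabs are clear of the lugs and the cap can be lifted straight off or put on
- cap: blue cap of the canister, loose once unlocked: 110 mm across, flat top 29 mm above its origin; origin: centre of its underside (lower edge of the skirt), z up. On top a straight grip fin with a white line stands across the middle along the cap's x axis: 60 mm long, 14 mm wide, its top 55 mm above the origin. About 90 g. It fits either way round
- board: cork board on the table, 150 x 150 x 12 mm, fixed; origin: centre of its underside. The cap is set down here, about its middle
- crate: pale shallow open wooden crate, fixed, 266 x 266 mm outside, walls 8 mm thick and 26 mm high, inner floor 8 mm up; origin: centre of its underside
- blade1: steel gouge blade, 51 mm long along its x axis: shank 12 mm wide and 11 mm high, 34 mm long (from x = -26 to +8 mm), then a flared end 18 mm wide and 8 mm high (x = 6 to 26 mm); origin: underside at its middle, z up as it lies flat. 45 g. Between three and five blades are there; absent ones read None
- blade2: steel gouge blade, 51 mm long along its x axis: shank 12 mm wide and 11 mm high, 34 mm long (from x = -26 to +8 mm), then a flared end 18 mm wide and 8 mm high (x = 6 to 26 mm); origin: underside at its middle, z up as it lies flat. 45 g. Between three and five blades are there; absent ones read None
- blade3: steel gouge blade, 51 mm long along its x axis: shank 12 mm wide and 11 mm high, 34 mm long (from x = -26 to +8 mm), then a flared end 18 mm wide and 8 mm high (x = 6 to 26 mm); origin: underside at its middle, z up as it lies flat. 45 g. Between three and five blades are there; absent ones read None
- blade4: steel gouge blade, 51 mm long along its x axis: shank 12 mm wide and 11 mm high, 34 mm long (from x = -26 to +8 mm), then a flared end 18 mm wide and 8 mm high (x = 6 to 26 mm); origin: underside at its middle, z up as it lies flat. 45 g. Between three and five blades are there; absent ones read None
- blade5: steel gouge blade, 51 mm long along its x axis: shank 12 mm wide and 11 mm high, 34 mm long (from x = -26 to +8 mm), then a flared end 18 mm wide and 8 mm high (x = 6 to 26 mm); origin: underside at its middle, z up as it lies flat. 45 g. Between three and five blades are there; absent ones read None
- offcut1: wooden offcut 46 x 20 x 16 mm (along its x, y, z), loose in the crate, to be left in it; origin: centre of its underside
- offcut2: wooden offcut 36 x 30 x 14 mm (along its x, y, z), loose in the crate, to be left in it; origin: centre of its underside
- offcut3: wooden offcut 50 x 14 x 13 mm (along its x, y, z), loose in the crate, to be left in it; origin: centre of its underside
- offcut4: wooden offcut 30 x 26 x 20 mm (along its x, y, z), loose in the crate, to be left in it; origin: centre of its underside
- mask: carved pale wooden mask lying face up, about 190 x 170 x 85 mm; origin: centre of its underside. Leave alone
- mallet: wooden mallet lying on its side, 230 mm long, head 64 mm thick; origin: on the table below its handle. Leave alone
- oil: amber oil bottle, 60 mm across, 140 mm high; origin: centre of its underside. Leave alone
Things that resemble listed ones, but are neither listed nor needed, are in the scene too. What is shaped like the offcut2 but red or white is not meant.

How it is judged:
By the outcome, as a careful person would: the job done as asked, in the order asked, and still so for the second after the job is handed in, with the robot touching nothing.
Of blade1, blade2, blade3, blade4, blade5 only 3 to 5 are there at a start; the rules pass over those that are not, and their reading is None.
At some moment in a run one of blade1, blade2, blade3, blade4, blade5 may be knocked a few centimetres aside while the robot is not near it.
Once in a run the grip may slacken for a moment while it holds something.
It also fails if it takes over 210 s, if anything falls off the work surface, if the arm or the gripper's body presses on something with over 40 N, if the wrist force passes 120 N, or if a joint passes its speed limit or range.

## Working session

There is one attempt and no reset: what is moved stays moved. The work goes in short steps, Python scripts to look and compute and a tool call to move; the robot and the scene stay as the last step left them, time stands still between calls to the robot, and variables do not carry over. Pictures are saved under pics/ and viewed, at most 14 in all, crops included, and the job is handed in when it is done.

Besides the shell and the picture viewer there is one more tool, called after "Call:" as name(argument=value, ...) on one line, values as JSON. play_rows: Moves the arm, as the interface text tells. Shift numbers are shares of 0.5 m and turn numbers shares of 30 degrees, none past 1 either way. Its arguments: {"type":"object","properties":{"steps":{"type":"array","items":{"type":"object","properties":{"dx":{"type":"number"},"dy":{"type":"number"},"dz":{"type":"number"},"turn":{"type":"number"},"hand":{"type":"number"}}}},"grip_force":{"type":"number"}},"required":["steps"]}

```bash
ls; mkdir -p pics
cat > h.py <<'E'
import numpy as np, cv2
from scipy.spatial.transform import Rotation as R
from plant import sensors, eyes, workorder
def cloud(name):
    s=sensors.observe(); c=eyes.camera(name); z=c["z_map"]; H,W=z.shape
    f=H/2/np.tan(np.radians(c["vertical_fov"])/2)
    v,u=np.mgrid[:H,:W]
    P=np.stack([(u-c["cx"])*z/f,(v-c["cy"])*z/f,z,np.ones_like(z)],-1)
    if name=="wrist":
        T=np.eye(4);T[:3,:3]=R.from_quat(s["tcp_rot"]).as_matrix();T[:3,3]=s["tcp_pos"]
        M=T@c["hand_eye"]
    else: M=np.linalg.inv(c["camera_from_world"])
    X=(P@M.T)[...,:3]; X[z==0]=np.nan
    return c["pixels"],X
def save(n,img): cv2.imwrite("pics/"+n+".png",cv2.cvtColor(np.ascontiguousarray(img),cv2.COLOR_RGB2BGR))
def ortho(img,X,x0,x1,y0,y1,s=0.001):
    # top-down map: rows = decreasing x, cols = decreasing y
    H=int((x1-x0)/s);W=int((y1-y0)/s);o=np.zeros((H,W,3),np.uint8);zz=np.full((H,W),-1.)
    m=np.isfinite(X[...,2]);p=X[m];c=img[m];k=np.argsort(p[:,2]);p=p[k];c=c[k]
    r=((x1-p[:,0])/s).astype(int);q=((y1-p[:,1])/s).astype(int)
    g=(r>=0)&(r<H)&(q>=0)&(q<W);o[r[g],q[g]]=c[g];zz[r[g],q[g]]=p[g,2]
    return o,zz
E
python3 - <<'E'
from h import *
for n in ["scene","side","wrist"]:
    i,X=cloud(n); save(n+"0",i); np.savez("/tmp/"+n,i=i,X=X)
i=[cv2.imread(f"pics/{n}0.png") for n in ["scene","side"]]
print(sensors.observe())
E
```

```text
pics
{'t': 0.15, 'joints': array([-2.15297862e-01,  3.81023034e-01,  1.29800480e+00, -1.60798393e-05,
        1.46362590e+00, -2.15287919e-01]), 'qd': array([ 0.00128059, -0.00248311, -0.00280502, -0.001294  ,  0.00016414,
        0.00120475]), 'joint_efforts': array([ 1.94521621e-03, -4.48624384e+01, -2.31344014e+01, -1.86937300e-04,
        3.77541786e-03, -1.65174959e-05]), 'tcp_pos': array([5.49743292e-01, 5.01629375e-05, 1.94091026e-01]), 'tcp_rot': array([ 7.07109586e-01,  7.07103777e-01, -2.93073320e-04, -4.42319036e-04]), 'ft_force': array([-0.10085621, -0.10363313, -0.51295187]), 'moment': array([-0.00372404,  0.0018547 , -0.01345357]), 'gripper_force': 0.0, 'width': 0.9977116382345622}
```

View pics/scene0.png

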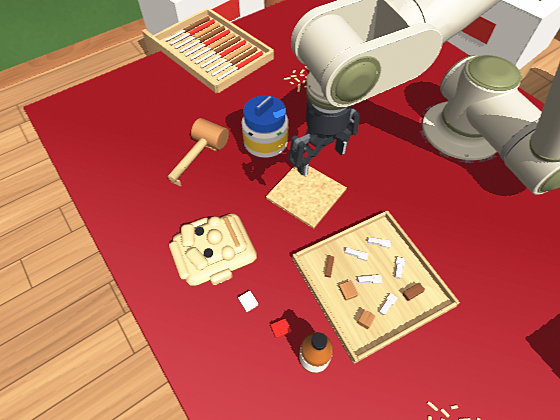

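View pics/side0.png

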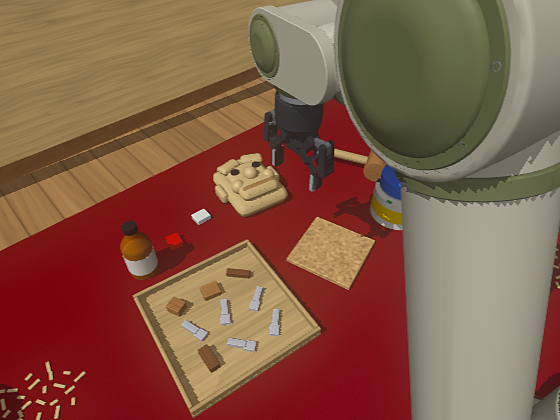

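The scene shows the canister with its cap at (265,125), the board at (307,195), the crate around (375,285) and the mask, mallet and oil bottle. Five steel blades lie in the crate at (378,242), (356,253), (399,267), (369,279) and (388,303). The white and red blocks at (248,300) and (280,327) are decoys.

Run:
```python
from h import *
S={n:np.load(f"/tmp/{n}.npz") for n in ["scene","side"]}
for n in S:
    i,X=S[n]["i"],S[n]["X"]; hsv=cv2.cvtColor(i,cv2.COLOR_RGB2HSV).astype(int);h,s,v=hsv[...,0],hsv[...,1],hsv[...,2]
    z=X[...,2]
    blue=(h>100)&(h<125)&(s>120)
    for nm,lo,hi in [("captop",.110,.125),("fintop",.138,.15)]:
        m=blue&(z>lo)&(z<hi)&(X[...,0]>.2); p=X[m]
        if len(p)>5:
            c,(w,hh),a=cv2.minAreaRect((p[:,:2]*1000).astype(np.float32)); print(n,nm,len(p),c,w,hh,a,p[:,2].mean())
    rng=(X[...,0]>.2)&(X[...,0]<.9)&(abs(X[...,1])<.6)
    # grey blades
    m=(s<40)&(v>90)&(z>.008)&(z<.03)&rng
    k,l,st,ce=cv2.connectedComponentsWithStats(m.astype(np.uint8))
    for j in range(1,k):
        if st[j,4]>40:
            p=X[l==j]; c,wh,a=cv2.minAreaRect((p[:,:2]*1000).astype(np.float32)); print(n,"grey",ce[j].round(),st[j,4],np.round(c),np.round(wh),round(a),p[:,2].max().round(4))
i=np.concatenate([S[n]["i"].reshape(-1,3) for n in S]);X=np.concatenate([S[n]["X"].reshape(-1,3) for n in S])
o,z=ortho(i,X,.2,.8,-.4,.4)
m=(o.sum(2)==0).astype(np.uint8); save("ortho",o)
```

```text
scene captop 879 (486.258544921875, -298.22802734375) 109.55097198486328 108.54447937011719 65.287109375 0.11966228394768524
scene fintop 92 (487.6558837890625, -298.98699951171875) 60.11244583129883 16.196786880493164 15.000598907470703 0.14423848581025317
scene grey [226.  74.] 53 [ 432. -592.] [74. 10.] 7 0.0232
scene grey [265. 151.] 98 [ 512. -264.] [ 40. 115.] 55 0.0225
scene grey [379. 242.] 153 [456. 134.] [20. 54.] 47 0.0223
scene grey [357. 254.] 157 [519. 124.] [19. 53.] 30 0.0236
scene grey [399. 267.] 147 [463. 209.] [53. 22.] 43 0.0226
scene grey [370. 279.] 169 [538. 191.] [19. 54.] 54 0.0222
scene grey [247. 301.] 219 [788.  72.] [37. 30.] 87 0.0184
scene grey [388. 303.] 161 [545. 256.] [56. 18.] 16 0.0225
side captop 317 (506.6612243652344, -266.31964111328125) 31.306123733520508 86.7181167602539 53.59809875488281 0.11916559176508712
side grey [201. 216.] 160 [787.  73.] [34. 36.] 3 0.0188
side grey [387. 222.] 108 [ 482. -247.] [88. 21.] 5 0.0199
side grey [143. 272.] 71 [725. 261.] [53. 16.] 58 0.0299
side grey [256. 299.] 186 [522. 124.] [20. 55.] 34 0.0223
side grey [224. 313.] 196 [541. 190.] [18. 58.] 59 0.0231
side grey [274. 323.] 209 [459. 132.] [19. 57.] 46 0.0215
side grey [194. 330.] 233 [547. 255.] [52. 18.] 12 0.0233
side grey [242. 344.] 260 [465. 209.] [54. 19.] 37 0.0235
```

View pics/ortho.png

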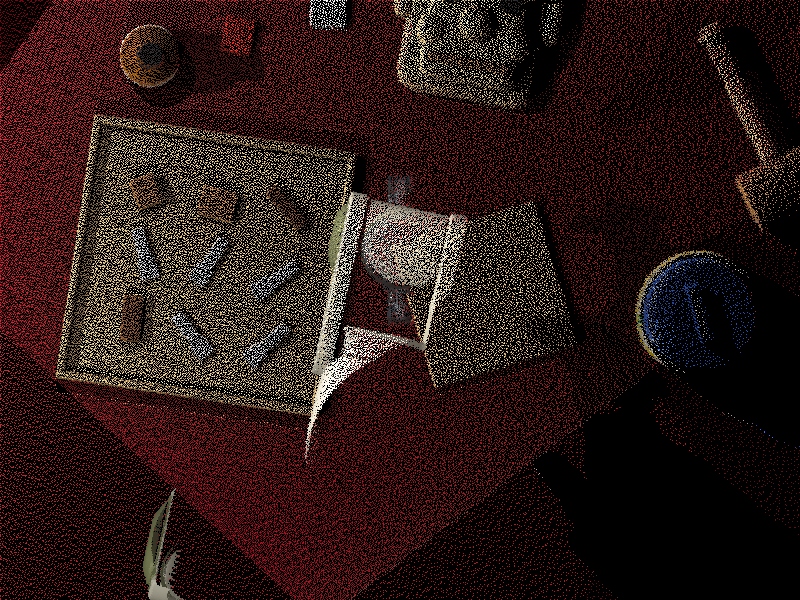

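The ortho map shows the crate on the left with its 5 blades, the board centred near (488,295), i.e. world (0.505,-0.088), and the cap near (698,310), i.e. (0.487,-0.298). Next I move above the cap and check from close up.

Call:
play_rows(steps=[{"dx":-0.03,"dy":-0.12,"dz":0.08,"turn":-0.35},{"dx":-0.06,"dy":-0.24,"dz":0.12,"turn":-0.7},{"dx":-0.1,"dy":-0.36,"dz":0.12,"turn":-1},{"dx":-0.126,"dy":-0.48,"dz":0.12,"turn":-1},{"dx":-0.126,"dy":-0.596,"dz":0.12,"turn":-1},{"dx":-0.126,"dy":-0.596,"dz":0.12,"turn":-1}], grip_force=80)

```text
$.steps[0]: bad value
```

Call:
play_rows(steps=[{"turn":-0.35},{"turn":-0.7},{"turn":-1},{"turn":-1}])

```text
$.steps[0]: bad value
```

Call:
play_rows(steps=[{"turn":-0.25},{"turn":-0.5},{"turn":-0.5},{"turn":-0.5}])

```text
$.steps[0]: bad value
```

```bash
cat > t.py <<'E'
from h import *
def comps(m,X,amin=40):
    k,l,st,ce=cv2.connectedComponentsWithStats(m.astype(np.uint8));r=[]
    for j in range(1,k):
        if st[j,4]>=amin:
            p=X[l==j];c,wh,a=cv2.minAreaRect((p[:,:2]*1000).astype(np.float32))
            if wh[0]<wh[1]: wh=wh[::-1];a+=90
            r.append((ce[j].round(),int(st[j,4]),np.round(c,1),np.round(wh,1),round((a+90)%180-90,1),round(float(np.median(p[:,2])),4)))
    return r
def hsv(i):
    q=cv2.cvtColor(i,cv2.COLOR_RGB2HSV).astype(int);return q[...,0],q[...,1],q[...,2]
E
python3 - <<'E'
from t import *
s=sensors.observe();print(s["t"],s["tcp_pos"],s["joints"],s["ft_force"])
i,X=cloud("wrist");save("w1",i);h,sa,v=hsv(i);z=X[...,2]
blue=(h>100)&(h<125)&(sa>120)
for lo,hi in [(.11,.128),(.136,.152)]:
    for r in comps(blue&(z>lo)&(z<hi),X,100): print(r)
for r in comps((sa<50)&(v>150)&(z>.136)&(z<.152),X,20): print("white",r)
for r in comps((h>40)&(h<90)&(sa>80)&(z>.065)&(z<.085),X,5): print("green",r)
for r in comps((v<60)&(z>.065)&(z<.085),X,5): print("black",r)
E
```

```text
0.15 [5.49743292e-01 5.01629375e-05 1.94091026e-01] [-2.15297862e-01  3.81023034e-01  1.29800480e+00 -1.60798393e-05
  1.46362590e+00 -2.15287919e-01] [-0.10085621 -0.10363313 -0.51295187]
black (array([524., 239.]), 245, array([805.1, -50.6]), array([19.3, 17.8]), -26.0, 0.0667)
black (array([503., 289.]), 205, array([ 794.2, -110.1]), array([18.9, 18.1]), -42.6, 0.0667)
```

View pics/w1.png

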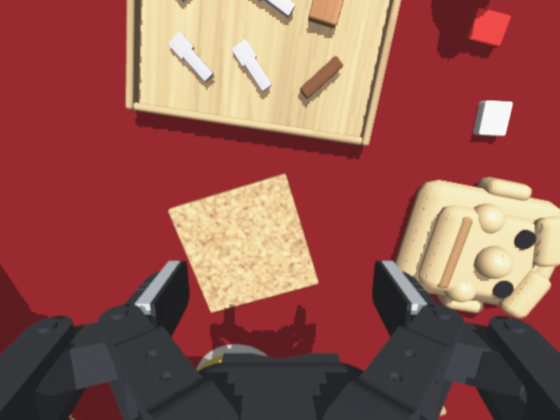

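The moves were refused, probably because every row needs every field. The picture is still from the start pose, with the board at (243,243) and the crate beyond it.

Call:
play_rows(steps=[{"dx":-0.03,"dy":-0.12,"dz":0.08,"turn":-0.35,"hand":85},{"dx":-0.06,"dy":-0.24,"dz":0.12,"turn":-0.7,"hand":85},{"dx":-0.1,"dy":-0.36,"dz":0.12,"turn":-1,"hand":85},{"dx":-0.126,"dy":-0.48,"dz":0.12,"turn":-1,"hand":85},{"dx":-0.126,"dy":-0.596,"dz":0.12,"turn":-1,"hand":85},{"dx":-0.126,"dy":-0.596,"dz":0.12,"turn":-1,"hand":85}], grip_force=80)

```text
t: 0.95
tcp_pos: [0.4861, -0.3014, 0.2535]
tcp_rot: [0.867, 0.498, -0.0, -0.001]
ft_force: [-0.1, 0.5, -0.8]
width: 0.994
gripper_force: 0.0
```

Call:
play_rows(steps=[{"dx":0,"dy":0,"dz":0,"turn":-0.35,"hand":85},{"dx":0,"dy":0,"dz":0,"turn":-0.7,"hand":85},{"dx":0,"dy":0,"dz":0,"turn":-1,"hand":85},{"dx":0,"dy":0,"dz":0,"turn":-1,"hand":85}])

```text
t: 1.45
tcp_pos: [0.4871, -0.2972, 0.2545]
tcp_rot: [0.966, 0.26, -0.0, -0.0]
ft_force: [0.2, 0.7, 0.7]
width: 0.999
gripper_force: 0.0
```

Call:
play_rows(steps=[{"dx":0,"dy":0,"dz":0,"turn":-0.25,"hand":50},{"dx":0,"dy":0,"dz":0,"turn":-0.5,"hand":50},{"dx":0,"dy":0,"dz":0,"turn":-0.5,"hand":50},{"dx":0,"dy":0,"dz":0,"turn":-0.5,"hand":50}])

```text
t: 1.95
tcp_pos: [0.487, -0.2977, 0.2545]
tcp_rot: [0.991, 0.133, -0.0, -0.0]
ft_force: [0.7, 0.4, 0.1]
width: 0.585
gripper_force: 0.0
```

Run:
```python
from t import *
s=sensors.observe();print(s["t"],s["tcp_pos"],s["joints"],s["ft_force"],s["width"])
i,X=cloud("wrist");save("w2",i);h,sa,v=hsv(i);z=X[...,2]
blue=(h>100)&(h<125)&(sa>120)
for lo,hi in [(.11,.128),(.136,.152)]:
    for r in comps(blue&(z>lo)&(z<hi),X,100): print(r)
for r in comps((sa<50)&(v>150)&(z>.136)&(z<.152),X,20): print("white",r)
for r in comps((h>40)&(h<90)&(sa>80)&(z>.065)&(z<.085),X,5): print("green",r)
for r in comps((v<60)&(z>.065)&(z<.085),X,5): print("black",r)
```

```text
1.95 [ 0.487035   -0.2977254   0.25453469] [-7.56034778e-01  3.84911547e-01  1.11827881e+00  4.33200819e-05
  1.63848810e+00  5.48695029e-01] [0.71547633 0.40134772 0.07667811] 0.5848402293456304
(array([281., 189.]), 7505, array([ 483.6, -299.2]), array([107.8, 107.8]), -28.6, 0.1194)
(array([281., 195.]), 537, array([ 484.5, -298.9]), array([59.5, 13.8]), 15.5, 0.145)
white (array([281., 199.]), 326, array([ 483.7, -299.3]), array([50.8,  5.9]), 15.1, 0.1459)
green (array([229., 176.]), 16, array([ 477.9, -238.3]), array([9.6, 2. ]), -3.8, 0.0772)
```

View pics/w2.png

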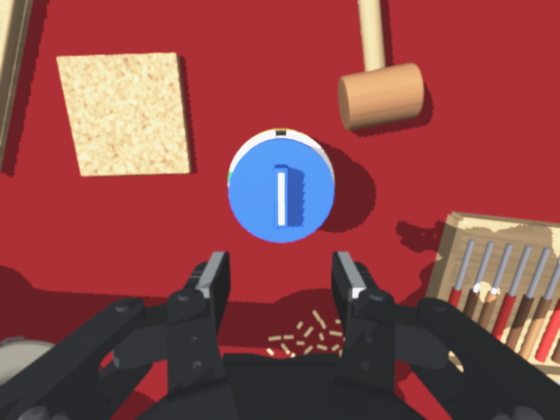

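The wrist view shows the cap at (281,190) with its fin's white line at (281,199) and a black mark in line with it. Fin direction is 15.2°, centre about (0.4855,-0.299), and the heights match. I'll go down onto the fin.

Call:
play_rows(steps=[{"dx":-0.003,"dy":-0.002,"dz":-0.1,"turn":0,"hand":50},{"dx":-0.003,"dy":-0.002,"dz":-0.2,"turn":0,"hand":50},{"dx":-0.003,"dy":-0.002,"dz":-0.25,"turn":0,"hand":40},{"dx":-0.003,"dy":-0.002,"dz":-0.265,"turn":0,"hand":20},{"dx":-0.003,"dy":-0.002,"dz":-0.265,"turn":0,"hand":0},{"dx":-0.003,"dy":-0.002,"dz":-0.265,"turn":0,"hand":0},{"dx":-0.003,"dy":-0.002,"dz":-0.265,"turn":0,"hand":0}], grip_force=80)

```text
t: 2.88
tcp_pos: [0.4858, -0.2993, 0.123]
tcp_rot: [0.991, 0.131, 0.001, 0.001]
ft_force: [1.0, -0.1, 0.9]
width: 0.001
gripper_force: 0.0
```

Run:
```python
from t import *
s=sensors.observe();print(s["t"],s["tcp_pos"],s["ft_force"],s["width"],s["gripper_force"])
i,X=cloud("wrist");j,Y=cloud("scene")
a=i[:, :] ; b=cv2.resize(j[60:200,190:376],None,fx=3,fy=3,interpolation=cv2.INTER_CUBIC)
o=np.zeros((560,800,3),np.uint8); a=cv2.resize(a,(400,300)); o[:300,:400]=a; b=cv2.resize(b,(400,300)); o[:300,400:]=b
save("w3",o[:300])
```

```text
2.875 [ 0.48580213 -0.29925374  0.12298427] [ 0.97095032 -0.06239489  0.91993614] 0.0013135209157860636 0.0
```

View pics/w3.png

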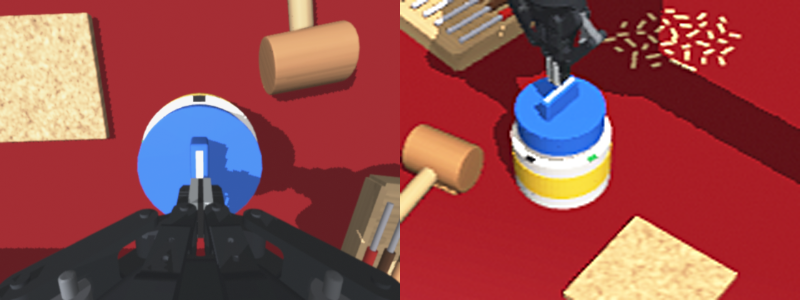

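Fingers shut on nothing. The view shows the fin still free, with the fingertips beyond its near end or above it. I'll measure where they really are in the scene cloud.

Run:
```python
from t import *
for n in ["scene","side","wrist"]:
    j,Y=cloud(n);h,sa,v=hsv(j)
    near=(abs(Y[...,0]-.486)<.09)&(abs(Y[...,1]+.3)<.07)
    m=near&(sa<90)&(Y[...,2]>.112)&(Y[...,2]<.2)
    for lo in np.arange(.112,.2,.008):
        p=Y[m&(Y[...,2]>=lo)&(Y[...,2]<lo+.008)]
        if len(p): print(n,round(lo,3),len(p),p.min(0).round(4),p.max(0).round(4),np.median(p,0).round(4))
    f=near&(h>100)&(h<125)&(sa>120)&(Y[...,2]>.136)&(Y[...,2]<.152)
    for r in comps(f,Y,30):print(n,r)
s=sensors.observe();print(s["tcp_pos"],s["tcp_rot"])
```

```text
scene 0.136 1 [ 0.4985 -0.3015  0.1436] [ 0.4985 -0.3015  0.1436] [ 0.4985 -0.3015  0.1436]
scene 0.144 38 [ 0.461  -0.3101  0.1441] [ 0.5095 -0.2917  0.1498] [ 0.4845 -0.3008  0.1471]
scene 0.16 7 [ 0.4882 -0.3018  0.161 ] [ 0.4972 -0.2898  0.1679] [ 0.4923 -0.2922  0.1658]
scene 0.168 20 [ 0.4781 -0.3005  0.1686] [ 0.4981 -0.2856  0.1749] [ 0.4929 -0.2924  0.1731]
scene 0.176 26 [ 0.4775 -0.3037  0.176 ] [ 0.4998 -0.2838  0.1838] [ 0.4939 -0.2924  0.1802]
scene 0.184 23 [ 0.4825 -0.3034  0.1841] [ 0.4996 -0.283   0.1912] [ 0.4911 -0.2909  0.1879]
scene 0.192 20 [ 0.4859 -0.3029  0.1921] [ 0.4989 -0.2843  0.1996] [ 0.4953 -0.2937  0.1953]
scene (array([263., 105.]), 86, array([ 487. , -297.9]), array([58.5, 15.4]), 12.8, 0.1436)
side 0.112 4 [ 0.4655 -0.3409  0.1128] [ 0.5228 -0.2485  0.1195] [ 0.4704 -0.2579  0.1185]
side 0.12 3 [ 0.491  -0.2912  0.1208] [ 0.4919 -0.2901  0.1267] [ 0.4918 -0.291   0.1232]
side 0.144 10 [ 0.499  -0.2982  0.1448] [ 0.5101 -0.2897  0.1496] [ 0.5045 -0.2947  0.1467]
side (array([399., 165.]), 41, array([ 506. , -289.1]), array([19.7, 12.7]), -29.2, 0.1
[... 240 characters left out ...]
-0.2899  0.1478] [ 0.4984 -0.2949  0.146 ]
wrist 0.16 118 [ 0.4883 -0.3077  0.1627] [ 0.4971 -0.2873  0.168 ] [ 0.495  -0.2969  0.1665]
wrist 0.168 401 [ 0.4876 -0.3098  0.168 ] [ 0.497 -0.285  0.176] [ 0.494  -0.2967  0.1723]
wrist 0.176 489 [ 0.4873 -0.31    0.176 ] [ 0.4971 -0.2848  0.184 ] [ 0.494  -0.2963  0.1801]
wrist 0.184 488 [ 0.4876 -0.3099  0.184 ] [ 0.497  -0.2849  0.192 ] [ 0.4943 -0.2963  0.1875]
wrist 0.192 757 [ 0.4734 -0.3077  0.1921] [ 0.4993 -0.2846  0.2   ] [ 0.4925 -0.2985  0.1964]
wrist (array([280., 220.]), 887, array([ 500.2, -294.4]), array([27.5, 13.9]), 15.7, 0.145)
[ 0.48551581 -0.29903331  0.12220471] [9.91442361e-01 1.30545101e-01 9.36965517e-05 1.10633792e-04]
```

The fingertips really end at z≈0.161, about 38 mm above the reported TCP. The wrist and scene cameras agree on this, the horizontal position is right, and the fingers closed without contact. I'll trust the cameras, open, and go 35 mm lower while watching the force.

Call:
play_rows(steps=[{"dx":0,"dy":0,"dz":0.02,"turn":0,"hand":45},{"dx":0,"dy":0,"dz":0.02,"turn":0,"hand":45},{"dx":0,"dy":0,"dz":0.0,"turn":0,"hand":45},{"dx":0,"dy":0,"dz":-0.04,"turn":0,"hand":45},{"dx":0,"dy":0,"dz":-0.07,"turn":0,"hand":45},{"dx":0,"dy":0,"dz":-0.07,"turn":0,"hand":45}])

```text
t: 3.88
tcp_pos: [0.4849, -0.2985, 0.0856]
tcp_rot: [0.991, 0.131, -0.001, -0.001]
ft_force: [0.2, 0.2, -0.0]
width: 0.528
gripper_force: 0.0
```

Call:
play_rows(steps=[{"dx":0,"dy":0,"dz":0,"turn":0,"hand":25},{"dx":0,"dy":0,"dz":0,"turn":0,"hand":10},{"dx":0,"dy":0,"dz":0,"turn":0,"hand":0},{"dx":0,"dy":0,"dz":0,"turn":0,"hand":0}], grip_force=80)

```text
t: 4.38
tcp_pos: [0.4857, -0.2992, 0.0874]
tcp_rot: [0.991, 0.131, 0.0, 0.0]
ft_force: [0.2, -0.5, 2.3]
width: 0.145
gripper_force: 78.6
```

Run:
```python
from t import *
s=sensors.observe();print(s["t"],s["tcp_pos"],s["ft_force"],s["moment"],s["width"],s["gripper_force"])
for n in ["scene","wrist"]:
    j,Y=cloud(n);h,sa,v=hsv(j)
    m=(abs(Y[...,0]-.486)<.03)&(abs(Y[...,1]+.3)<.03)&(sa<90)&(Y[...,2]>.12)&(Y[...,2]<.18)
    for lo in np.arange(.12,.18,.008):
        p=Y[m&(Y[...,2]>=lo)&(Y[...,2]<lo+.008)]
        if len(p): print(n,round(lo,3),len(p),p.min(0).round(4),p.max(0).round(4))
```

```text
4.375 [ 0.48572489 -0.29918309  0.08742112] [ 0.1633478  -0.47628441  2.28553988] [-0.13945875 -0.10853307 -0.03281366] 0.144896042391478 78.6409592628479
scene 0.12 2 [ 0.4894 -0.2886  0.1245] [ 0.4934 -0.2871  0.1279]
scene 0.128 9 [ 0.4772 -0.2892  0.1307] [ 0.4934 -0.2804  0.1356]
scene 0.136 19 [ 0.4777 -0.3083  0.1361] [ 0.5005 -0.2794  0.1435]
scene 0.144 43 [ 0.4764 -0.3098  0.1442] [ 0.5096 -0.2802  0.1519]
scene 0.152 28 [ 0.4845 -0.3097  0.1521] [ 0.4995 -0.279   0.1599]
scene 0.16 24 [ 0.4858 -0.312   0.16  ] [ 0.5023 -0.271   0.1676]
scene 0.168 49 [ 0.4802 -0.3256  0.1683] [ 0.5053 -0.2704  0.176 ]
scene 0.176 35 [ 0.4723 -0.3287  0.1762] [ 0.5075 -0.2726  0.1799]
wrist 0.128 197 [ 0.4865 -0.3152  0.1281] [ 0.4987 -0.2803  0.136 ]
wrist 0.136 397 [ 0.459  -0.3161  0.136 ] [ 0.5085 -0.2792  0.144 ]
wrist 0.144 1760 [ 0.4584 -0.3163  0.144 ] [ 0.5088 -0.2791  0.152 ]
wrist 0.152 477 [ 0.4779 -0.3158  0.152 ] [ 0.4989 -0.2792  0.16  ]
wrist 0.16 949 [ 0.4719 -0.3239  0.16  ] [ 0.5018 -0.2712  0.168 ]
wrist 0.168 1870 [ 0.4739 -0.3299  0.168 ] [ 0.5067 -0.2701  0.176 ]
wrist 0.176 1743 [ 0.4684 -0.33    0.176 ] [ 0.507 -0.27   0.18 ]
```

Gripped: opening is about 12 mm at 79 N. Now I press 7 mm.

Call:
play_rows(steps=[{"dx":0,"dy":0,"dz":-0.007,"turn":0,"hand":0},{"dx":0,"dy":0,"dz":-0.016,"turn":0,"hand":0},{"dx":0,"dy":0,"dz":-0.016,"turn":0,"hand":0},{"dx":0,"dy":0,"dz":-0.016,"turn":0,"hand":0}])

```text
t: 4.97
tcp_pos: [0.4858, -0.2992, 0.0795]
tcp_rot: [0.991, 0.131, 0.0, 0.0]
ft_force: [0.3, -0.3, 8.1]
width: 0.147
gripper_force: 79.7
```

Run:
```python
from t import *
s=sensors.observe();print(s["t"],s["tcp_pos"],s["ft_force"],s["moment"],s["width"],s["gripper_force"])
for n in ["scene","wrist"]:
    j,Y=cloud(n);h,sa,v=hsv(j)
    blue=(h>100)&(h<125)&(sa>120)&(np.hypot(Y[...,0]-.4855,Y[...,1]+.299)<.06)
    z=Y[blue][:,2];print(n,np.median(z[(z>.1)&(z<.124)]),np.median(z[z>.13]))
```

```text
4.975 [ 0.48575307 -0.29922774  0.07952023] [ 0.2544401  -0.26896765  8.0823773 ] [ 0.09529311  0.07508171 -0.02692015] 0.14714254441497834 79.69414830207825
scene 0.11153303107053747 0.13666583210127042
wrist 0.11101454824302087 0.13698054797981069
```

Call:
play_rows(steps=[{"dx":0,"dy":0,"dz":0.0015,"turn":0,"hand":0},{"dx":0,"dy":0,"dz":0.0015,"turn":0.15,"hand":0},{"dx":0,"dy":0,"dz":0.0015,"turn":0.3,"hand":0},{"dx":0,"dy":0,"dz":0.0015,"turn":0.45,"hand":0},{"dx":0,"dy":0,"dz":0.0015,"turn":0.5,"hand":0}])

```text
t: 5.7
tcp_pos: [0.4858, -0.2993, 0.0803]
tcp_rot: [0.966, 0.259, 0.0, 0.001]
ft_force: [0.5, 1.3, 7.4]
width: 0.147
gripper_force: 79.6
```

```bash
cat > cap.py <<'E'
from t import *
s=sensors.observe();print(s["t"],s["tcp_pos"],s["ft_force"].round(2),s["moment"].round(3),s["width"],s["gripper_force"])
x=R.from_quat(s["tcp_rot"]).as_matrix()[:,0];print("tool x",np.degrees(np.arctan2(x[1],x[0])))
cx,cy=s["tcp_pos"][:2]
for n in ["scene","wrist"]:
    j,Y=cloud(n);h,sa,v=hsv(j)
    near=np.hypot(Y[...,0]-cx,Y[...,1]-cy)<.075
    blue=(h>100)&(h<125)&(sa>120)&near
    z=Y[...,2];f=comps(blue&(z>np.nanmax(z[blue])-.008),Y,15)
    for r in f: print(n,"fin",r[2:])
    zt=np.percentile(z[blue],45);p=Y[blue&(abs(z-zt)<.006)];print(n,"top",cv2.minEnclosingCircle((p[:,:2]*1000).astype(np.float32)),np.median(p[:,2]))
    w=near&(sa<60)&(v>170)&(z>.10)
    for r in comps(w,Y,15): print(n,"white",r[2:])
E
python3 cap.py
```

```text
5.7 [ 0.48577853 -0.29929919  0.08027267] [0.49 1.32 7.4 ] [ 0.056 -0.001 -0.248] 0.14668271199359198 79.57452535629272
tool x 30.053620165865368
scene top ((486.1892395019531, -299.8204040527344), 57.181644439697266) 0.11254170616999515
scene white (array([ 487.3, -290. ]), array([111.6, 102.6]), 47.2, 0.4147)
wrist fin (array([ 478.2, -268.2]), array([7.5, 6.2]), -71.1, 0.1627)
wrist fin (array([ 509.9, -319.2]), array([7.4, 1.2]), -61.2, 0.1626)
wrist fin (array([ 473.5, -296.4]), array([7.3, 0.4]), 28.1, 0.1633)
wrist top ((484.05712890625, -299.8025817871094), 55.41054153442383) 0.11177909849563407
wrist white (array([ 483.9, -299.8]), array([51.1,  5.1]), 30.4, 0.1385)
wrist white (array([ 497.9, -302. ]), array([5.8, 2.6]), -0.1, 0.1542)
wrist white (array([ 472.5, -254.1]), array([2.9, 0.7]), 3.3, 0.2059)
```

The cap turns: white line at 30.4°, only small torque. I continue to +80°.

Call:
play_rows(steps=[{"dx":0,"dy":0,"dz":0,"turn":0.25,"hand":0},{"dx":0,"dy":0,"dz":0,"turn":0.5,"hand":0},{"dx":0,"dy":0,"dz":0,"turn":0.75,"hand":0},{"dx":0,"dy":0,"dz":0,"turn":1,"hand":0},{"dx":0,"dy":0,"dz":0,"turn":1,"hand":0}])

```text
t: 6.42
tcp_pos: [0.4858, -0.2993, 0.0803]
tcp_rot: [0.866, 0.501, 0.0, 0.001]
ft_force: [0.5, -0.2, 7.2]
width: 0.141
gripper_force: 79.6
```

Call:
play_rows(steps=[{"dx":0,"dy":0,"dz":0,"turn":0.25,"hand":0},{"dx":0,"dy":0,"dz":0,"turn":0.5,"hand":0},{"dx":0,"dy":0,"dz":0,"turn":0.75,"hand":0},{"dx":0,"dy":0,"dz":0,"turn":1,"hand":0},{"dx":0,"dy":0,"dz":0,"turn":1,"hand":0}])

```text
t: 7.05
tcp_pos: [0.4857, -0.2993, 0.0802]
tcp_rot: [0.707, 0.708, -0.0, 0.001]
ft_force: [-0.3, -0.3, 7.6]
width: 0.148
gripper_force: 79.7
```

Call:
play_rows(steps=[{"dx":0,"dy":0,"dz":0,"turn":0.167,"hand":0},{"dx":0,"dy":0,"dz":0.01,"turn":0.167,"hand":0},{"dx":0,"dy":0,"dz":0.02,"turn":0.167,"hand":0},{"dx":0,"dy":0,"dz":0.04,"turn":0.167,"hand":0},{"dx":0,"dy":0,"dz":0.07,"turn":0.167,"hand":0},{"dx":0,"dy":0,"dz":0.12,"turn":0.167,"hand":0},{"dx":0,"dy":0,"dz":0.12,"turn":0.167,"hand":0}])

```text
t: 7.92
tcp_pos: [0.4862, -0.2996, 0.1418]
tcp_rot: [0.676, 0.737, -0.0, 0.002]
ft_force: [-0.6, -0.4, -1.2]
width: 0.148
gripper_force: 78.5
```

```bash
python3 cap.py
python3 - <<'E'
from t import *
j,Y=cloud("scene");h,sa,v=hsv(j);z=Y[...,2]
m=(h>8)&(h<30)&(z>.008)&(z<.017)&(Y[...,0]>.38)&(Y[...,0]<.63)&(Y[...,1]>-.21)&(Y[...,1]<.02)
for r in comps(m,Y,100):print(r)
E
```

```text
7.925 [ 0.48616694 -0.29958509  0.14184755] [-0.56 -0.37 -1.16] [-0.025  0.016  0.026] 0.14765001794308721 78.51608633995056
tool x 95.01212982366164
scene top ((487.3523864746094, -299.7955627441406), 55.46124267578125) 0.17390067286667876
scene white (array([ 525.1, -255.4]), array([91.6,  7.1]), -43.2, 0.4121)
scene white (array([ 484.2, -291.9]), array([24., 19.]), 54.5, 0.2006)
scene white (array([ 495.8, -275.8]), array([86.2, 38.5]), -15.9, 0.1033)
wrist fin (array([ 453.5, -291.4]), array([7.4, 5.2]), -7.6, 0.2228)
wrist fin (array([ 513.3, -286.9]), array([7.6, 5.7]), 5.3, 0.2224)
wrist top ((484.1465148925781, -299.6382141113281), 55.185760498046875) 0.17183581755470734
wrist white (array([ 510.3, -251.2]), array([8.9, 0.3]), -29.3, 0.1581)
wrist white (array([ 484.3, -300. ]), array([51.4,  5.2]), -84.7, 0.1986)
wrist white (array([ 474.4, -289.8]), array([6.2, 4.3]), -42.6, 0.2032)
wrist white (array([ 493.4, -287.4]), array([5. , 2.8]), 22.4, 0.202)
wrist white (array([ 438.7, -291.4]), array([3.2, 1.6]), 45.0, 0.2658)
wrist white (array([ 527.9, -283.6]), array([2.5, 1.1]), -35.6, 0.266)
(array([306., 193.]), 2759, array([506.5, -84.9]), array([151.5, 150.2]), 17.2, 0.0124)
```

The cap is unlocked and held at about 1 N, its weight. I carry it to the board.

Call:
play_rows(steps=[{"dx":0.0,"dy":0.08,"dz":0.01,"turn":0,"hand":0},{"dx":0.02,"dy":0.17,"dz":0.01,"turn":0,"hand":0},{"dx":0.03,"dy":0.26,"dz":0.01,"turn":0,"hand":0},{"dx":0.04,"dy":0.35,"dz":0.01,"turn":0,"hand":0},{"dx":0.04,"dy":0.426,"dz":0,"turn":0,"hand":0},{"dx":0.04,"dy":0.426,"dz":-0.1,"turn":0,"hand":0},{"dx":0.04,"dy":0.426,"dz":-0.2,"turn":0,"hand":0},{"dx":0.04,"dy":0.426,"dz":-0.24,"turn":0,"hand":0}])

```text
t: 9.07
tcp_pos: [0.5036, -0.0851, 0.0166]
tcp_rot: [0.675, 0.737, -0.001, -0.003]
ft_force: [0.1, -0.1, -0.9]
width: 0.146
gripper_force: 78.5
```

```bash
python3 cap.py
```

```text
9.075 [ 0.50359434 -0.08508652  0.01660058] [ 0.15 -0.08 -0.93] [ 0.012 -0.027  0.009] 0.14550755366217236 78.511301279068
tool x 95.0187677127622
scene top ((504.26556396484375, -86.39871215820312), 56.75455093383789) 0.04843839409239625
scene white (array([491.2, -79.3]), array([121.9, 121.2]), -23.0, 0.3545)
scene white (array([440.2, -47. ]), array([16.6,  4.4]), 72.9, 0.4237)
wrist fin (array([471.5, -77.6]), array([7.5, 6.2]), -5.9, 0.0981)
wrist fin (array([531.5, -70.8]), array([6.7, 1.1]), 4.7, 0.0971)
wrist top ((501.93194580078125, -85.76280975341797), 55.31010055541992) 0.04681137891831319
wrist white (array([457.3, -77.7]), array([2.6, 1.3]), 48.5, 0.141)
wrist white (array([546.4, -70. ]), array([2.7, 1. ]), -38.6, 0.1407)
```

Call:
play_rows(steps=[{"dx":0,"dy":0,"dz":-0.006,"turn":0,"hand":0},{"dx":0,"dy":0,"dz":-0.014,"turn":0,"hand":0},{"dx":0,"dy":0,"dz":-0.018,"turn":0,"hand":0},{"dx":0,"dy":0,"dz":-0.018,"turn":0,"hand":0}])

```text
t: 9.68
tcp_pos: [0.5055, -0.086, 0.011]
tcp_rot: [0.676, 0.737, 0.0, 0.0]
ft_force: [0.1, 0.0, -1.3]
width: 0.145
gripper_force: 78.5
```

Call:
play_rows(steps=[{"dx":0,"dy":0,"dz":-0.0015,"turn":0,"hand":0},{"dx":0,"dy":0,"dz":-0.003,"turn":0,"hand":0},{"dx":0,"dy":0,"dz":-0.003,"turn":0,"hand":0}])

```text
t: 10.05
tcp_pos: [0.5056, -0.086, 0.0094]
tcp_rot: [0.676, 0.737, 0.0, 0.0]
ft_force: [-0.2, -0.5, 1.3]
width: 0.14
gripper_force: 78.7
```

Cap touching the board at 1.3 N. Release, rise, and view the crate.

Call:
play_rows(steps=[{"dx":0,"dy":0,"dz":0,"turn":0,"hand":45},{"dx":0,"dy":0,"dz":0,"turn":0,"hand":45},{"dx":0,"dy":0,"dz":0.0,"turn":0,"hand":45},{"dx":0,"dy":0,"dz":0.1,"turn":0,"hand":45},{"dx":0,"dy":0,"dz":0.22,"turn":0,"hand":45},{"dx":0,"dy":0.1,"dz":0.34,"turn":0,"hand":40},{"dx":0,"dy":0.25,"dz":0.4,"turn":-0.167,"hand":40},{"dx":0,"dy":0.35,"dz":0.4,"turn":-0.167,"hand":40}])

```text
t: 11.05
tcp_pos: [0.5059, 0.0728, 0.208]
tcp_rot: [0.708, 0.706, 0.001, 0.001]
ft_force: [1.8, 0.1, -0.7]
width: 0.466
gripper_force: 0.0
```

Call:
play_rows(steps=[{"dx":0,"dy":0.06,"dz":0,"turn":0,"hand":40},{"dx":0,"dy":0.06,"dz":0,"turn":0,"hand":40},{"dx":0,"dy":0.06,"dz":0,"turn":0,"hand":40}])

```text
t: 11.42
tcp_pos: [0.5054, 0.1009, 0.2059]
tcp_rot: [0.707, 0.707, -0.0, -0.0]
ft_force: [-0.6, -0.1, 0.6]
width: 0.468
gripper_force: 0.0
```

```bash
cat > crate.py <<'E'
import sys
from t import *
s=sensors.observe();print(s["t"],s["tcp_pos"].round(4),s["ft_force"].round(2))
i,X=cloud("wrist");h,sa,v=hsv(i);z=X[...,2]
if len(sys.argv)>1: save(sys.argv[1],i)
box=(X[...,0]>.35)&(X[...,0]<.72)&(X[...,1]>.02)&(X[...,1]<.36)
def blades(m):
    k,l,st,ce=cv2.connectedComponentsWithStats(m.astype(np.uint8))
    for j in range(1,k):
        if st[j,4]<150: continue
        p=X[l==j];q=(p[:,:2]*1000).astype(np.float32);c,wh,a=cv2.minAreaRect(q)
        if wh[0]<wh[1]: wh=wh[::-1];a+=90
        d=np.array([np.cos(np.radians(a)),np.sin(np.radians(a))]);u=(q-c)@d;w=(q-c)@np.array([-d[1],d[0]])
        wp=np.ptp(w[u>12]) if (u>12).any() else 0;wm=np.ptp(w[u<-12]) if (u<-12).any() else 0
        if wm>wp: d=-d
        print("blade",ce[j].round(),st[j,4],"c",np.round(c,1),np.round(wh,1),"dir(to flare)",round(np.degrees(np.arctan2(d[1],d[0])),1),"w",round(max(wp,wm),1),round(min(wp,wm),1),"z",round(float(np.median(p[:,2])),4),round(float(p[:,2].max()),4),"R",round(float(np.hypot(*c))))
blades((sa<45)&(v>110)&(z>.012)&(z<.04)&box)
for r in comps((h<18)&(sa>90)&(z>.016)&(z<.04)&box&~((h<4)|(h>170)),X,100): print("wood",r)
E
python3 crate.py w4; python3 cap.py | grep -v white
```

```text
11.425 [0.5054 0.1009 0.2059] [-0.56 -0.07  0.63]
blade [488.  28.] 187 c [715.7 261.5] [19.6  2.5] dir(to flare) 70.1 w 0 0 z 0.0303 0.0399 R 762
blade [317.  37.] 778 c [545.2 256.6] [51.9 18. ] dir(to flare) -165.2 w 18.0 12.3 z 0.0174 0.0208 R 603
blade [242.  85.] 673 c [463.1 209.1] [51.9 18.1] dir(to flare) -141.7 w 18.0 12.2 z 0.0174 0.0209 R 508
blade [308. 100.] 636 c [537.3 190.7] [51.9 17.9] dir(to flare) 146.6 w 17.9 11.9 z 0.0176 0.0207 R 570
blade [237. 151.] 573 c [455.1 134.2] [52.  17.9] dir(to flare) 133.5 w 17.9 12.2 z 0.0174 0.0213 R 474
blade [292. 158.] 546 c [518.8 125.2] [51.9 17.9] dir(to flare) 124.5 w 17.9 11.8 z 0.0176 0.0208 R 534
wood (array([387., 169.]), 539, array([645.1, 142.8]), array([274.3, 111.1]), 54.6, 0.0248)
wood (array([258.,  22.]), 1023, array([480.4, 269. ]), array([45.8, 20.6]), -6.1, 0.0235)
wood (array([379.,  37.]), 892, array([607.2, 254.4]), array([30.1, 26.1]), 21.9, 0.0273)
wood (array([186.,  95.]), 110, array([400.5, 197.7]), array([85. ,  2.8]), 81.7, 0.0253)
wood (array([361., 108.]), 913, array([594.3, 183.1]), array([35.9, 30. ]), 74.3, 0.0215)
wood (array([354., 169.]), 515, array([590.9, 114.3]), array([49.7, 14.7]), 42.2, 0.0206)
wood (array([197., 191.]), 126, array([409.7,  84.4]), array([56.1, 28. ]), -31.0, 0.0237)
wood (array([246., 206.]), 107, array([463. ,  71.7]), array([111.8,   2.6]), -8.6, 0.0252)
11.475 [0.50551711 0.10062824 0.20591247] [-0.38  1.07 -0.15] [ 0.014 -0.01  -0.028] 0.46772392430496057 0.0
tool x 89.93850089686303Traceback (most recent call last):
  File "cap.py", line 9, in <module>
    z=Y[...,2];f=comps(blue&(z>np.nanmax(z[blue])-.008),Y,15)
                               ~~~~~~~~~^^^^^^^^^
    res = np.fmax.reduce(a, axis=axis, out=out, **kwargs)
ValueError: zero-size array to reduction operation fmax which has no identity
```

View pics/w4.png

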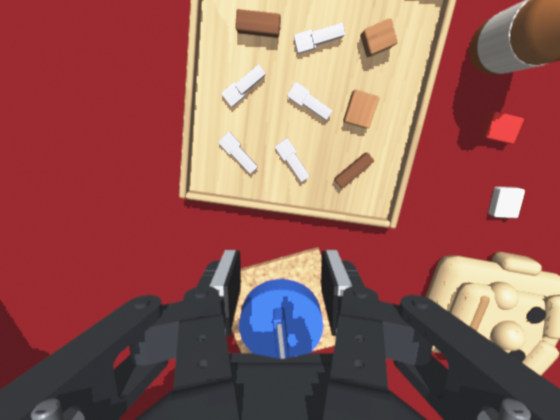

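The wrist view shows all five blades in the crate, each 52 x 18 mm with tops about 0.019–0.021 m, plus four brown offcuts. The cap stands on the board at (282,315). First blade is the one at (292,158), gripped on its shank.

Call:
play_rows(steps=[{"dx":0.018,"dy":0.02,"dz":-0.06,"turn":0.3,"hand":32},{"dx":0.035,"dy":0.037,"dz":-0.15,"turn":0.6,"hand":32},{"dx":0.035,"dy":0.037,"dz":-0.25,"turn":0.9,"hand":32},{"dx":0.035,"dy":0.037,"dz":-0.32,"turn":1,"hand":32},{"dx":0.035,"dy":0.037,"dz":-0.34,"turn":1,"hand":32},{"dx":0.035,"dy":0.037,"dz":-0.34,"turn":1,"hand":32}], grip_force=60)

```text
t: 12.28
tcp_pos: [0.5234, 0.1195, 0.0365]
tcp_rot: [0.501, 0.866, 0.0, 0.0]
ft_force: [0.4, -0.0, 0.3]
width: 0.373
gripper_force: 0.0
```

Call:
play_rows(steps=[{"dx":0,"dy":0,"dz":0,"turn":0.15,"hand":32},{"dx":0,"dy":0,"dz":-0.06,"turn":0.15,"hand":32},{"dx":0,"dy":0,"dz":-0.1,"turn":0.15,"hand":32},{"dx":0,"dy":0,"dz":-0.1,"turn":0.15,"hand":32},{"dx":0,"dy":0,"dz":-0.1,"turn":0.15,"hand":32}])

```text
t: 12.9
tcp_pos: [0.524, 0.12, -0.0123]
tcp_rot: [0.466, 0.885, 0.001, 0.001]
ft_force: [-0.3, 0.8, 0.0]
width: 0.374
gripper_force: 0.0
```

```bash
python3 crate.py w5 | head -12; python3 -c "
from t import *
x=R.from_quat(sensors.observe()['tcp_rot']).as_matrix()[:,0];print(np.degrees(np.arctan2(x[1],x[0])))
j,Y=cloud('scene');s=sensors.observe()
m=(abs(Y[...,0]-s['tcp_pos'][0])<.03)&(abs(Y[...,1]-s['tcp_pos'][1])<.03);h,sa,v=hsv(j)
p=Y[m&(sa<60)&(v<130)];print(len(p),np.sort(p[:,2])[:8])"
```

```text
12.9 [ 0.524   0.12   -0.0123] [-0.26  0.76  0.03]
blade [494.  46.] 4292 c [545.5 256.9] [53.2 18.5] dir(to flare) -164.1 w 18.1 12.6 z 0.0176 0.0211 R 603
blade [279.  31.] 4431 c [463.1 209.1] [51.9 18.3] dir(to flare) -142.4 w 18.2 12.2 z 0.0179 0.0215 R 508
blade [387. 156.] 3257 c [537.3 190.9] [52.  18.2] dir(to flare) 146.6 w 18.2 12.1 z 0.0176 0.0207 R 570
blade [180. 157.] 3508 c [454.8 133.5] [52.2 18.6] dir(to flare) 131.4 w 18.4 12.5 z 0.0171 0.0208 R 474
blade [280. 239.] 2644 c [518.5 125.4] [52.4 17.7] dir(to flare) 123.9 w 17.6 12.0 z 0.0175 0.0206 R 533
wood (array([54., 79.]), 3314, array([393.6, 132.4]), array([95.3,  8.4]), 81.6, 0.0257)
wood (array([556., 149.]), 153, array([596.7, 241.5]), array([11.9,  4.3]), -49.0, 0.0178)
wood (array([ 89., 233.]), 1866, array([438.7,  78.9]), array([98.2,  9.3]), -8.1, 0.0239)
wood (array([467., 238.]), 4284, array([594.3, 183.3]), array([36.2, 31.2]), 75.0, 0.0216)
wood (array([533., 336.]), 683, array([658.8, 163.5]), array([35.5,  9.3]), 80.4, 0.0254)
124.47711773342866
260 [0.01372522 0.03888395 0.06060389 0.06982858 0.07423356 0.07686338
 0.0770725  0.07867327]
```

View pics/w5.png

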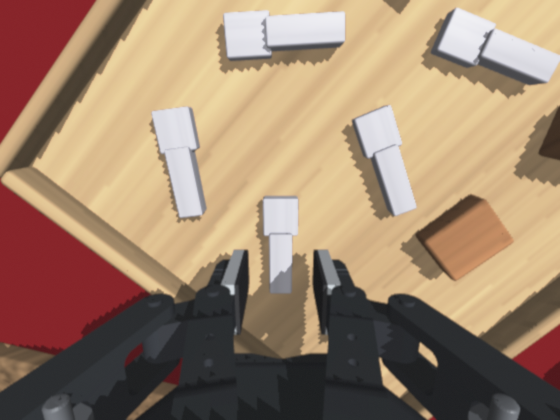

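Fingers straddle the blade at (280,245), aligned. Lower 14 mm and close.

Call:
play_rows(steps=[{"dx":0,"dy":0,"dz":-0.015,"turn":0,"hand":32},{"dx":0,"dy":0,"dz":-0.028,"turn":0,"hand":32},{"dx":0,"dy":0,"dz":-0.028,"turn":0,"hand":20},{"dx":0,"dy":0,"dz":-0.028,"turn":0,"hand":5},{"dx":0,"dy":0,"dz":-0.028,"turn":0,"hand":0},{"dx":0,"dy":0,"dz":-0.028,"turn":0,"hand":0},{"dx":0,"dy":0,"dz":-0.028,"turn":0,"hand":0}])

```text
t: 13.88
tcp_pos: [0.5229, 0.1201, -0.0279]
tcp_rot: [0.466, 0.885, -0.0, -0.0]
ft_force: [-0.2, 0.5, 0.5]
width: 0.118
gripper_force: 59.9
```

Call:
play_rows(steps=[{"dx":0,"dy":0,"dz":0.06,"turn":0,"hand":0},{"dx":0,"dy":0,"dz":0.14,"turn":0,"hand":0},{"dx":0,"dy":0,"dz":0.23,"turn":0,"hand":0},{"dx":0,"dy":0,"dz":0.29,"turn":0,"hand":0},{"dx":0,"dy":0,"dz":0.29,"turn":0,"hand":0}])

```text
t: 14.5
tcp_pos: [0.5239, 0.1201, 0.119]
tcp_rot: [0.466, 0.885, 0.001, 0.002]
ft_force: [0.1, -0.1, -1.2]
width: 0.12
gripper_force: 59.8
```

Call:
play_rows(steps=[{"dx":-0.01,"dy":-0.1,"dz":0,"turn":0,"hand":0},{"dx":-0.02,"dy":-0.21,"dz":0,"turn":0,"hand":0},{"dx":-0.03,"dy":-0.32,"dz":0,"turn":0,"hand":0},{"dx":-0.04,"dy":-0.43,"dz":0,"turn":0,"hand":0},{"dx":-0.05,"dy":-0.54,"dz":0,"turn":0,"hand":0},{"dx":-0.06,"dy":-0.65,"dz":0,"turn":0,"hand":0},{"dx":-0.066,"dy":-0.76,"dz":0,"turn":0,"hand":0},{"dx":-0.066,"dy":-0.85,"dz":0,"turn":0,"hand":0}])

```text
t: 15.5
tcp_pos: [0.489, -0.3067, 0.1154]
tcp_rot: [0.466, 0.885, 0.0, -0.001]
ft_force: [1.4, 0.8, -0.9]
width: 0.116
gripper_force: 59.8
```

Call:
play_rows(steps=[{"dx":0,"dy":0,"dz":0,"turn":0,"hand":0},{"dx":0,"dy":0,"dz":0,"turn":0,"hand":0}])

```text
t: 15.75
tcp_pos: [0.4895, -0.3039, 0.1159]
tcp_rot: [0.466, 0.885, 0.0, -0.001]
ft_force: [-0.2, -1.0, -1.4]
width: 0.116
gripper_force: 59.9
```

Run:
```python
from t import *
s=sensors.observe();print(s["tcp_pos"],s["width"],s["gripper_force"],s["ft_force"])
i,X=cloud("wrist")
j,Y=cloud("scene")
o=np.zeros((300,800,3),np.uint8);o[:,:400]=cv2.resize(i,(400,300));o[:,400:]=cv2.resize(j[40:180,180:366],(400,300),interpolation=cv2.INTER_CUBIC);save("w6",o)
h,sa,v=hsv(i);z=X[...,2];m=(np.hypot(X[...,0]-.4858,X[...,1]+.2993)<.075)&(sa<50)&(v>120)&(abs(z-.104)<.006)
q=(X[m][:,:2]*1000).astype(np.float32);print(len(q),cv2.minEnclosingCircle(q) if len(q) else 0)
```

```text
[ 0.48951892 -0.30392849  0.11588349] 0.11632732479593866 59.85043823719025 [-0.22790189 -0.99978198 -1.42715077]
3238 ((483.9302062988281, -298.73626708984375), 49.61623764038086)
```

View pics/w6.png

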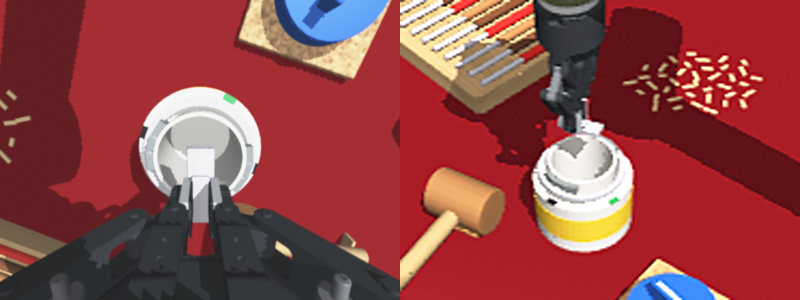

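The wrist camera shows the blade held over the open mouth at (200,165). Lower into the mouth and release.

Call:
play_rows(steps=[{"dx":0,"dy":0,"dz":-0.06,"turn":0,"hand":0},{"dx":0,"dy":0,"dz":-0.11,"turn":0,"hand":0},{"dx":0,"dy":0,"dz":-0.11,"turn":0,"hand":0},{"dx":0,"dy":0,"dz":-0.11,"turn":0,"hand":28},{"dx":0,"dy":0,"dz":-0.11,"turn":0,"hand":28},{"dx":0,"dy":0,"dz":-0.11,"turn":0,"hand":28},{"dx":0,"dy":0,"dz":0,"turn":0,"hand":28},{"dx":0,"dy":0,"dz":0,"turn":0,"hand":28}])

```text
t: 16.85
tcp_pos: [0.4916, -0.3064, 0.1213]
tcp_rot: [0.466, 0.885, -0.001, 0.004]
ft_force: [-0.9, 0.6, -0.4]
width: 0.328
gripper_force: 0.0
```

```bash
cat > can.py <<'E'
from t import *
s=sensors.observe();print(s["t"],s["tcp_pos"],s["width"],s["ft_force"])
for n in ["wrist","scene"]:
    i,X=cloud(n);z=X[...,2];m=(np.hypot(X[...,0]-.4855,X[...,1]+.299)<.036)&(z<.1)
    p=X[m];print(n,len(p),"inner z pct",np.percentile(p[:,2],[1,10,50,90]).round(4) if len(p) else 0)
    j,Y=(i,X)
    if n=="scene":
        h,sa,v=hsv(j)
        for r in comps((sa<45)&(v>110)&(z>.012)&(z<.04)&(X[...,0]>.42)&(X[...,0]<.62)&(X[...,1]>.03)&(X[...,1]<.3),X,60): print("left",r)
E
python3 can.py
```

```text
16.85 [ 0.49155489 -0.30639112  0.12125512] 0.3279833222237606 [-0.91146372  0.59201443 -0.37983093]
wrist 3893 inner z pct [0.0032 0.0041 0.0051 0.0149]
scene 1 inner z pct [0.0812 0.0812 0.0812 0.0812]
left (array([379., 242.]), 144, array([456.1, 133.3]), array([53. , 19.8]), -48.1, 0.0178)
left (array([399., 267.]), 136, array([464. , 209.2]), array([51.1, 20.3]), 39.5, 0.0177)
left (array([370., 279.]), 153, array([539. , 189.9]), array([51.4, 19.3]), -32.9, 0.0177)
left (array([388., 303.]), 148, array([546.8, 255.3]), array([53. , 17.6]), 13.8, 0.0175)
```

Blade 1 is in: the inner floor reads 0.005 with a top at 0.015. Back for the blade near (455,134).

Call:
play_rows(steps=[{"dx":-0.01,"dy":0.1,"dz":0,"turn":0.26,"hand":32},{"dx":-0.02,"dy":0.22,"dz":0,"turn":0.26,"hand":32},{"dx":-0.03,"dy":0.34,"dz":0,"turn":0.26,"hand":32},{"dx":-0.04,"dy":0.46,"dz":0,"turn":0.26,"hand":32},{"dx":-0.05,"dy":0.58,"dz":0,"turn":0.26,"hand":32},{"dx":-0.06,"dy":0.7,"dz":0,"turn":0.26,"hand":32},{"dx":-0.06,"dy":0.8,"dz":0,"turn":0.26,"hand":32},{"dx":-0.06,"dy":0.865,"dz":0,"turn":0.26,"hand":32}])

```text
t: 17.95
tcp_pos: [0.4589, 0.1296, 0.1161]
tcp_rot: [0.404, 0.915, -0.0, -0.001]
ft_force: [0.4, 0.2, -0.6]
width: 0.374
gripper_force: 0.0
```

Call:
play_rows(steps=[{"dx":0,"dy":0,"dz":-0.08,"turn":0,"hand":32},{"dx":0,"dy":0,"dz":-0.16,"turn":0,"hand":32},{"dx":0,"dy":0,"dz":-0.16,"turn":0,"hand":32},{"dx":0,"dy":0,"dz":-0.16,"turn":0,"hand":32}])

```text
t: 18.45
tcp_pos: [0.4604, 0.1275, 0.0379]
tcp_rot: [0.404, 0.915, 0.0, 0.0]
ft_force: [0.4, 0.8, -0.2]
width: 0.375
gripper_force: 0.0
```

```bash
python3 crate.py w7 | grep -v wood
```

```text
18.45 [0.4604 0.1275 0.0379] [ 0.45  0.83 -0.23]
blade [368. 140.] 1944 c [463.  208.9] [52.2 18. ] dir(to flare) -142.6 w 18.0 12.0 z 0.0177 0.021 R 508
blade [509. 170.] 1882 c [545.3 257.2] [53.  18.3] dir(to flare) -163.9 w 18.3 12.2 z 0.0174 0.0205 R 603
blade [282. 211.] 1613 c [454.4 134. ] [51.8 17.6] dir(to flare) 132.1 w 17.4 11.8 z 0.0176 0.0205 R 474
blade [426. 230.] 1585 c [537.2 191. ] [52.7 18.4] dir(to flare) 147.2 w 18.4 12.2 z 0.0173 0.0208 R 570
```

Call:
play_rows(steps=[{"dx":-0.002,"dy":0.003,"dz":-0.06,"turn":0,"hand":32},{"dx":-0.002,"dy":0.003,"dz":-0.11,"turn":0,"hand":32},{"dx":-0.002,"dy":0.003,"dz":-0.132,"turn":0,"hand":32},{"dx":-0.002,"dy":0.003,"dz":-0.132,"turn":0,"hand":20},{"dx":-0.002,"dy":0.003,"dz":-0.132,"turn":0,"hand":5},{"dx":-0.002,"dy":0.003,"dz":-0.132,"turn":0,"hand":0},{"dx":-0.002,"dy":0.003,"dz":-0.132,"turn":0,"hand":0},{"dx":-0.002,"dy":0.003,"dz":-0.132,"turn":0,"hand":0}])

```text
t: 19.5
tcp_pos: [0.4598, 0.129, -0.0278]
tcp_rot: [0.404, 0.915, 0.0, 0.001]
ft_force: [-0.6, -0.2, 7.4]
width: 0.12
gripper_force: 59.9
```

Call:
play_rows(steps=[{"dx":0,"dy":0,"dz":0.06,"turn":0,"hand":0},{"dx":0,"dy":0,"dz":0.14,"turn":0,"hand":0},{"dx":0,"dy":0,"dz":0.23,"turn":0,"hand":0},{"dx":0,"dy":0,"dz":0.29,"turn":0,"hand":0},{"dx":0,"dy":0,"dz":0.29,"turn":0,"hand":0}])

```text
t: 20.12
tcp_pos: [0.46, 0.1291, 0.1183]
tcp_rot: [0.404, 0.915, 0.001, 0.002]
ft_force: [0.3, 0.8, -1.2]
width: 0.118
gripper_force: 59.1
```

Call:
play_rows(steps=[{"dx":0.01,"dy":-0.1,"dz":0,"turn":0,"hand":0},{"dx":0.02,"dy":-0.21,"dz":0,"turn":0,"hand":0},{"dx":0.03,"dy":-0.32,"dz":0,"turn":0,"hand":0},{"dx":0.04,"dy":-0.43,"dz":0,"turn":0,"hand":0},{"dx":0.05,"dy":-0.54,"dz":0,"turn":0,"hand":0},{"dx":0.06,"dy":-0.66,"dz":0,"turn":0,"hand":0},{"dx":0.062,"dy":-0.78,"dz":0,"turn":0,"hand":0},{"dx":0.062,"dy":-0.867,"dz":0,"turn":0,"hand":0}])

```text
t: 21.12
tcp_pos: [0.4892, -0.3066, 0.1146]
tcp_rot: [0.405, 0.914, 0.0, -0.001]
ft_force: [0.2, 0.3, -0.7]
width: 0.117
gripper_force: 59.1
```

Call:
play_rows(steps=[{"dx":0,"dy":0,"dz":0,"turn":0,"hand":0},{"dx":0,"dy":0,"dz":0,"turn":0,"hand":0},{"dx":0,"dy":0,"dz":0,"turn":0,"hand":0}])

```text
t: 21.5
tcp_pos: [0.49, -0.3031, 0.1159]
tcp_rot: [0.404, 0.915, 0.0, -0.0]
ft_force: [-0.3, 1.2, -0.2]
width: 0.118
gripper_force: 59.1
```

Call:
play_rows(steps=[{"dx":0,"dy":0,"dz":-0.06,"turn":0,"hand":0},{"dx":0,"dy":0,"dz":-0.11,"turn":0,"hand":0},{"dx":0,"dy":0,"dz":-0.11,"turn":0,"hand":0},{"dx":0,"dy":0,"dz":-0.11,"turn":0,"hand":28},{"dx":0,"dy":0,"dz":-0.11,"turn":0,"hand":28},{"dx":0,"dy":0,"dz":-0.11,"turn":0,"hand":28},{"dx":0,"dy":0,"dz":0,"turn":0,"hand":28},{"dx":0,"dy":0,"dz":0,"turn":0,"hand":28}])

```text
t: 22.5
tcp_pos: [0.4916, -0.3059, 0.1202]
tcp_rot: [0.404, 0.915, -0.001, 0.004]
ft_force: [0.0, 0.2, -0.0]
width: 0.328
gripper_force: 0.0
```

```bash
python3 can.py
```

```text
22.5 [ 0.49155742 -0.30587587  0.12023741] 0.32828511817488426 [ 0.03217058  0.2470656  -0.04449359]
wrist 3914 inner z pct [0.0033 0.0041 0.0052 0.0262]
scene 1 inner z pct [0.0978 0.0978 0.0978 0.0978]
left (array([399., 266.]), 133, array([464.8, 208.5]), array([52.6, 19.2]), 36.0, 0.0181)
left (array([370., 279.]), 156, array([539.7, 191.2]), array([51.7, 18.9]), -28.8, 0.0174)
left (array([388., 303.]), 151, array([546.5, 255.2]), array([54.3, 17.6]), 13.5, 0.0177)
```

Two in. Next blade is at (537,191).

Call:
play_rows(steps=[{"dx":0.01,"dy":0.12,"dz":0,"turn":0.3,"hand":32},{"dx":0.02,"dy":0.24,"dz":0,"turn":0.483,"hand":32},{"dx":0.03,"dy":0.36,"dz":0,"turn":0.483,"hand":32},{"dx":0.05,"dy":0.48,"dz":0,"turn":0.483,"hand":32},{"dx":0.07,"dy":0.6,"dz":0,"turn":0.483,"hand":32},{"dx":0.09,"dy":0.72,"dz":0,"turn":0.483,"hand":32},{"dx":0.106,"dy":0.84,"dz":0,"turn":0.483,"hand":32},{"dx":0.106,"dy":0.95,"dz":0,"turn":0.483,"hand":32}])

```text
t: 23.6
tcp_pos: [0.5425, 0.1726, 0.1148]
tcp_rot: [0.286, 0.958, -0.0, -0.001]
ft_force: [1.2, -0.8, -0.6]
width: 0.374
gripper_force: 0.0
```

Call:
play_rows(steps=[{"dx":0,"dy":0.032,"dz":-0.08,"turn":0,"hand":32},{"dx":0,"dy":0.032,"dz":-0.16,"turn":0,"hand":32},{"dx":0,"dy":0.032,"dz":-0.16,"turn":0,"hand":32},{"dx":0,"dy":0.032,"dz":-0.16,"turn":0,"hand":32}])

```text
t: 24.1
tcp_pos: [0.5436, 0.1864, 0.037]
tcp_rot: [0.286, 0.958, 0.0, 0.0]
ft_force: [-0.3, -0.2, 0.2]
width: 0.373
gripper_force: 0.0
```

```bash
python3 crate.py w8 | grep -v wood
```

```text
24.1 [0.5436 0.1864 0.037 ] [-0.29 -0.23  0.17]
blade [236. 104.] 2091 c [463. 209.] [52.2 17.9] dir(to flare) -142.1 w 17.9 11.9 z 0.0179 0.0212 R 508
blade [371. 171.] 1817 c [545.1 256.9] [52.3 18.1] dir(to flare) -164.7 w 18.1 12.0 z 0.0175 0.0207 R 603
blade [282. 213.] 1622 c [537.  190.9] [52.1 17.8] dir(to flare) 146.1 w 17.8 11.8 z 0.0176 0.0208 R 570
```

Call:
play_rows(steps=[{"dx":0,"dy":0,"dz":-0.06,"turn":0,"hand":32},{"dx":0,"dy":0,"dz":-0.11,"turn":0,"hand":32},{"dx":0,"dy":0,"dz":-0.128,"turn":0,"hand":32},{"dx":0,"dy":0,"dz":-0.128,"turn":0,"hand":20},{"dx":0,"dy":0,"dz":-0.128,"turn":0,"hand":5},{"dx":0,"dy":0,"dz":-0.128,"turn":0,"hand":0},{"dx":0,"dy":0,"dz":-0.128,"turn":0,"hand":0},{"dx":0,"dy":0,"dz":-0.128,"turn":0,"hand":0}])

```text
t: 25.15
tcp_pos: [0.5439, 0.1866, -0.0265]
tcp_rot: [0.286, 0.958, 0.001, 0.001]
ft_force: [-0.9, 0.3, 5.5]
width: 0.121
gripper_force: 60.3
```

Call:
play_rows(steps=[{"dx":0,"dy":0,"dz":0.06,"turn":0,"hand":0},{"dx":0,"dy":0,"dz":0.14,"turn":0,"hand":0},{"dx":0,"dy":0,"dz":0.23,"turn":0,"hand":0},{"dx":0,"dy":0,"dz":0.286,"turn":0,"hand":0},{"dx":0,"dy":0,"dz":0.286,"turn":0,"hand":0}])

```text
t: 25.78
tcp_pos: [0.544, 0.1867, 0.1175]
tcp_rot: [0.286, 0.958, 0.001, 0.002]
ft_force: [0.9, 1.3, -0.4]
width: 0.116
gripper_force: 59.5
```

Call:
play_rows(steps=[{"dx":-0.01,"dy":-0.12,"dz":0,"turn":0,"hand":0},{"dx":-0.02,"dy":-0.24,"dz":0,"turn":0,"hand":0},{"dx":-0.03,"dy":-0.36,"dz":0,"turn":0,"hand":0},{"dx":-0.05,"dy":-0.48,"dz":0,"turn":0,"hand":0},{"dx":-0.07,"dy":-0.6,"dz":0,"turn":0,"hand":0},{"dx":-0.09,"dy":-0.72,"dz":0,"turn":0,"hand":0},{"dx":-0.104,"dy":-0.84,"dz":0,"turn":0,"hand":0},{"dx":-0.104,"dy":-0.93,"dz":0,"turn":0,"hand":0}])

```text
t: 26.78
tcp_pos: [0.4898, -0.2805, 0.1139]
tcp_rot: [0.287, 0.958, 0.0, -0.001]
ft_force: [0.2, 0.6, -0.5]
width: 0.112
gripper_force: 59.5
```

Call:
play_rows(steps=[{"dx":0,"dy":-0.049,"dz":0,"turn":0,"hand":0},{"dx":0,"dy":-0.049,"dz":0,"turn":0,"hand":0},{"dx":0,"dy":-0.049,"dz":0,"turn":0,"hand":0},{"dx":0,"dy":-0.049,"dz":0,"turn":0,"hand":0}])

```text
t: 27.28
tcp_pos: [0.4912, -0.3015, 0.1152]
tcp_rot: [0.285, 0.959, 0.0, -0.0]
ft_force: [0.1, -0.4, -0.9]
width: 0.114
gripper_force: 59.5
```

Call:
play_rows(steps=[{"dx":0,"dy":-0.002,"dz":-0.06,"turn":0,"hand":0},{"dx":0,"dy":-0.002,"dz":-0.11,"turn":0,"hand":0},{"dx":0,"dy":-0.002,"dz":-0.11,"turn":0,"hand":0},{"dx":0,"dy":-0.002,"dz":-0.11,"turn":0,"hand":28},{"dx":0,"dy":-0.002,"dz":-0.11,"turn":0,"hand":28},{"dx":0,"dy":-0.002,"dz":-0.11,"turn":0,"hand":28},{"dx":0,"dy":0,"dz":0,"turn":0,"hand":28},{"dx":0,"dy":0,"dz":0,"turn":0,"hand":28}])

```text
t: 28.28
tcp_pos: [0.4926, -0.3043, 0.1192]
tcp_rot: [0.286, 0.958, -0.002, 0.004]
ft_force: [-0.0, -0.8, -1.0]
width: 0.328
gripper_force: 0.0
```

```bash
python3 can.py
```

```text
28.275 [ 0.49256814 -0.30434119  0.1192464 ] 0.3278831012763482 [-0.03504662 -0.76064836 -0.95878436]
wrist 3957 inner z pct [0.0032 0.0041 0.0053 0.0372]
scene 2 inner z pct [0.084  0.0852 0.0904 0.0956]
left (array([399., 266.]), 133, array([464.2, 207.9]), array([53.7, 17.3]), 41.6, 0.0182)
left (array([388., 303.]), 151, array([547.4, 255.5]), array([52.6, 17.6]), 13.9, 0.0179)
```

Three in. Now the blade at (463,209); it needs a −109° turn.

Call:
play_rows(steps=[{"dx":0,"dy":0.12,"dz":0,"turn":-0.3,"hand":32},{"dx":0,"dy":0.24,"dz":0,"turn":-0.6,"hand":32},{"dx":0,"dy":0.36,"dz":0,"turn":-0.9,"hand":32},{"dx":-0.02,"dy":0.48,"dz":0,"turn":-1,"hand":32},{"dx":-0.02,"dy":0.5,"dz":0,"turn":-1,"hand":32}])

```text
t: 29.0
tcp_pos: [0.4794, -0.0498, 0.1143]
tcp_rot: [0.523, 0.853, -0.0, -0.001]
ft_force: [-0.3, -0.3, 0.3]
width: 0.372
gripper_force: 0.0
```

Call:
play_rows(steps=[{"dx":-0.01,"dy":0.12,"dz":0,"turn":-0.3,"hand":32},{"dx":-0.02,"dy":0.24,"dz":0,"turn":-0.6,"hand":32},{"dx":-0.025,"dy":0.36,"dz":0,"turn":-0.9,"hand":32},{"dx":-0.025,"dy":0.48,"dz":0,"turn":-1,"hand":32},{"dx":-0.025,"dy":0.53,"dz":0,"turn":-1,"hand":32}])

```text
t: 29.62
tcp_pos: [0.4683, 0.2141, 0.1142]
tcp_rot: [0.726, 0.688, -0.0, -0.0]
ft_force: [0.4, 0.0, -0.2]
width: 0.371
gripper_force: 0.0
```

Call:
play_rows(steps=[{"dx":0,"dy":0,"dz":0,"turn":-0.3,"hand":32},{"dx":0,"dy":0,"dz":0,"turn":-0.6,"hand":32},{"dx":0,"dy":0,"dz":0,"turn":-0.9,"hand":32},{"dx":0,"dy":0,"dz":0,"turn":-1,"hand":32}])

```text
t: 30.12
tcp_pos: [0.4688, 0.2113, 0.1142]
tcp_rot: [0.88, 0.474, -0.001, -0.0]
ft_force: [-0.2, 0.3, -0.5]
width: 0.377
gripper_force: 0.0
```

Call:
play_rows(steps=[{"dx":0,"dy":0,"dz":0,"turn":-0.3,"hand":32},{"dx":0,"dy":0,"dz":-0.05,"turn":-0.6,"hand":32},{"dx":0,"dy":0,"dz":-0.1,"turn":-0.64,"hand":32},{"dx":0,"dy":0,"dz":-0.15,"turn":-0.64,"hand":32},{"dx":0,"dy":0,"dz":-0.15,"turn":-0.64,"hand":32},{"dx":0,"dy":0,"dz":-0.15,"turn":-0.64,"hand":32}])

```text
t: 30.88
tcp_pos: [0.4691, 0.2118, 0.0405]
tcp_rot: [0.947, 0.322, 0.0, 0.0]
ft_force: [0.0, -0.4, 0.3]
width: 0.378
gripper_force: 0.0
```

```bash
cat >> crate.py <<'E'
x=R.from_quat(s["tcp_rot"]).as_matrix()[:,0];print("toolx",np.degrees(np.arctan2(x[1],x[0])),"j6",s["joints"][5])
E
python3 crate.py w9 | grep -v wood
```

```text
30.875 [0.4691 0.2118 0.0405] [ 0.03 -0.37  0.32]
blade [298.  90.] 2102 c [545.6 256.9] [52.2 17.9] dir(to flare) -164.7 w 17.9 12.0 z 0.018 0.0208 R 603
blade [279. 234.] 1468 c [463.6 208.8] [52.5 18. ] dir(to flare) -142.9 w 18.0 11.7 z 0.0181 0.0209 R 508
toolx 37.574065629680334 j6 1.10882967102172
```

Call:
play_rows(steps=[{"dx":0,"dy":0.002,"dz":-0.06,"turn":0,"hand":32},{"dx":0,"dy":0.002,"dz":-0.11,"turn":0,"hand":32},{"dx":0,"dy":0.002,"dz":-0.132,"turn":0,"hand":32},{"dx":0,"dy":0.002,"dz":-0.132,"turn":0,"hand":20},{"dx":0,"dy":0.002,"dz":-0.132,"turn":0,"hand":5},{"dx":0,"dy":0.002,"dz":-0.132,"turn":0,"hand":0},{"dx":0,"dy":0.002,"dz":-0.132,"turn":0,"hand":0},{"dx":0,"dy":0.002,"dz":-0.132,"turn":0,"hand":0}])

```text
t: 31.92
tcp_pos: [0.4692, 0.2132, -0.0249]
tcp_rot: [0.947, 0.322, 0.001, 0.0]
ft_force: [-1.3, -0.5, 6.1]
width: 0.112
gripper_force: 59.5
```

Call:
play_rows(steps=[{"dx":0,"dy":0,"dz":0.06,"turn":0,"hand":0},{"dx":0,"dy":0,"dz":0.14,"turn":0,"hand":0},{"dx":0,"dy":0,"dz":0.23,"turn":0,"hand":0},{"dx":0,"dy":0,"dz":0.286,"turn":0,"hand":0},{"dx":0,"dy":0,"dz":0.286,"turn":0,"hand":0}])

```text
t: 32.55
tcp_pos: [0.4694, 0.2133, 0.1191]
tcp_rot: [0.947, 0.322, 0.002, 0.0]
ft_force: [-0.0, -0.2, -1.2]
width: 0.115
gripper_force: 58.7
```

Call:
play_rows(steps=[{"dx":0.01,"dy":-0.12,"dz":0,"turn":0,"hand":0},{"dx":0.02,"dy":-0.24,"dz":0,"turn":0,"hand":0},{"dx":0.03,"dy":-0.36,"dz":0,"turn":0,"hand":0},{"dx":0.04,"dy":-0.48,"dz":0,"turn":0,"hand":0},{"dx":0.044,"dy":-0.6,"dz":0,"turn":0,"hand":0},{"dx":0.044,"dy":-0.72,"dz":0,"turn":0,"hand":0},{"dx":0.044,"dy":-0.84,"dz":0,"turn":0,"hand":0},{"dx":0.044,"dy":-0.92,"dz":0,"turn":0,"hand":0}])

```text
t: 33.55
tcp_pos: [0.4896, -0.2492, 0.1156]
tcp_rot: [0.947, 0.321, -0.001, -0.001]
ft_force: [0.2, 0.6, -0.3]
width: 0.112
gripper_force: 58.8
```

Call:
play_rows(steps=[{"dx":0,"dy":-0.06,"dz":0,"turn":0,"hand":0},{"dx":0,"dy":-0.096,"dz":0,"turn":0,"hand":0},{"dx":0,"dy":-0.096,"dz":0,"turn":0,"hand":0},{"dx":0,"dy":-0.096,"dz":0,"turn":0,"hand":0}])

```text
t: 34.05
tcp_pos: [0.4905, -0.2937, 0.1168]
tcp_rot: [0.947, 0.323, -0.0, -0.0]
ft_force: [-0.3, 0.5, -0.2]
width: 0.117
gripper_force: 58.8
```

Call:
play_rows(steps=[{"dx":0,"dy":-0.002,"dz":-0.06,"turn":0,"hand":0},{"dx":0,"dy":-0.002,"dz":-0.11,"turn":0,"hand":0},{"dx":0,"dy":-0.002,"dz":-0.11,"turn":0,"hand":0},{"dx":0,"dy":-0.002,"dz":-0.11,"turn":0,"hand":28},{"dx":0,"dy":-0.002,"dz":-0.11,"turn":0,"hand":28},{"dx":0,"dy":-0.002,"dz":-0.11,"turn":0,"hand":28},{"dx":0,"dy":0,"dz":0,"turn":0,"hand":28},{"dx":0,"dy":0,"dz":0,"turn":0,"hand":28}])

```text
t: 35.05
tcp_pos: [0.4921, -0.2963, 0.1212]
tcp_rot: [0.947, 0.322, 0.002, 0.004]
ft_force: [0.1, 0.1, -0.5]
width: 0.326
gripper_force: 0.0
```

```bash
python3 can.py
```

```text
35.05 [ 0.49207046 -0.29628344  0.12119961] 0.3261289134986764 [ 0.05296983  0.13765717 -0.46198316]
wrist 3180 inner z pct [0.0036 0.0045 0.0342 0.0486]
scene 12 inner z pct [0.0442 0.0457 0.0474 0.0608]
left (array([388., 303.]), 151, array([547.3, 255.7]), array([51.9, 17.6]), 15.9, 0.0179)
```

Four in. Last blade is at (545,257).

Call:
play_rows(steps=[{"dx":0.01,"dy":0.12,"dz":0,"turn":-0.3,"hand":32},{"dx":0.03,"dy":0.24,"dz":0,"turn":-0.6,"hand":32},{"dx":0.05,"dy":0.36,"dz":0,"turn":-0.743,"hand":32},{"dx":0.07,"dy":0.48,"dz":0,"turn":-0.743,"hand":32},{"dx":0.09,"dy":0.6,"dz":0,"turn":-0.743,"hand":32},{"dx":0.11,"dy":0.72,"dz":0,"turn":-0.743,"hand":32},{"dx":0.123,"dy":0.84,"dz":0,"turn":-0.743,"hand":32},{"dx":0.123,"dy":0.9,"dz":0,"turn":-0.743,"hand":32}])

```text
t: 36.15
tcp_pos: [0.5512, 0.1578, 0.1157]
tcp_rot: [0.991, 0.134, -0.001, -0.0]
ft_force: [-0.6, -0.2, 0.2]
width: 0.375
gripper_force: 0.0
```

Call:
play_rows(steps=[{"dx":0,"dy":0.1,"dz":0,"turn":0,"hand":32},{"dx":0,"dy":0.206,"dz":0,"turn":0,"hand":32},{"dx":0,"dy":0.206,"dz":-0.08,"turn":0,"hand":32},{"dx":0,"dy":0.206,"dz":-0.15,"turn":0,"hand":32},{"dx":0,"dy":0.206,"dz":-0.15,"turn":0,"hand":32},{"dx":0,"dy":0.206,"dz":-0.15,"turn":0,"hand":32}])

```text
t: 36.9
tcp_pos: [0.5525, 0.258, 0.043]
tcp_rot: [0.991, 0.133, 0.0, -0.0]
ft_force: [0.3, -0.5, 0.5]
width: 0.376
gripper_force: 0.0
```

```bash
python3 crate.py w10 | grep -v wood
```

```text
36.9 [0.5525 0.258  0.043 ] [ 0.28 -0.53  0.52]
blade [280. 233.] 1433 c [545.9 256.8] [52.2 17.6] dir(to flare) -164.2 w 17.6 11.8 z 0.0181 0.021 R 603
toolx 15.28595533149581 j6 1.546987419457338
```

Call:
play_rows(steps=[{"dx":0,"dy":0.001,"dz":-0.06,"turn":0,"hand":32},{"dx":0,"dy":0.001,"dz":-0.11,"turn":0,"hand":32},{"dx":0,"dy":0.001,"dz":-0.136,"turn":0,"hand":32},{"dx":0,"dy":0.001,"dz":-0.136,"turn":0,"hand":20},{"dx":0,"dy":0.001,"dz":-0.136,"turn":0,"hand":5},{"dx":0,"dy":0.001,"dz":-0.136,"turn":0,"hand":0},{"dx":0,"dy":0.001,"dz":-0.136,"turn":0,"hand":0},{"dx":0,"dy":0.001,"dz":-0.136,"turn":0,"hand":0}])

```text
t: 37.95
tcp_pos: [0.5527, 0.2587, -0.0247]
tcp_rot: [0.991, 0.133, 0.001, -0.0]
ft_force: [-0.2, -0.6, 6.2]
width: 0.112
gripper_force: 59.8
```

Call:
play_rows(steps=[{"dx":0,"dy":0,"dz":0.06,"turn":0,"hand":0},{"dx":0,"dy":0,"dz":0.14,"turn":0,"hand":0},{"dx":0,"dy":0,"dz":0.23,"turn":0,"hand":0},{"dx":0,"dy":0,"dz":0.286,"turn":0,"hand":0},{"dx":0,"dy":0,"dz":0.286,"turn":0,"hand":0}])

```text
t: 38.58
tcp_pos: [0.5529, 0.2588, 0.1193]
tcp_rot: [0.991, 0.133, 0.002, -0.0]
ft_force: [-1.0, -0.1, -0.7]
width: 0.112
gripper_force: 59.0
```

Call:
play_rows(steps=[{"dx":-0.01,"dy":-0.12,"dz":0,"turn":0,"hand":0},{"dx":-0.03,"dy":-0.24,"dz":0,"turn":0,"hand":0},{"dx":-0.05,"dy":-0.36,"dz":0,"turn":0,"hand":0},{"dx":-0.07,"dy":-0.48,"dz":0,"turn":0,"hand":0},{"dx":-0.09,"dy":-0.6,"dz":0,"turn":0,"hand":0},{"dx":-0.11,"dy":-0.72,"dz":0,"turn":0,"hand":0},{"dx":-0.12,"dy":-0.84,"dz":0,"turn":0,"hand":0},{"dx":-0.12,"dy":-0.9,"dz":0,"turn":0,"hand":0}])

```text
t: 39.58
tcp_pos: [0.4908, -0.1939, 0.1157]
tcp_rot: [0.991, 0.132, -0.001, -0.001]
ft_force: [-0.4, 0.4, -0.1]
width: 0.118
gripper_force: 59.1
```

Call:
play_rows(steps=[{"dx":0,"dy":-0.1,"dz":0,"turn":0,"hand":0},{"dx":0,"dy":-0.18,"dz":0,"turn":0,"hand":0},{"dx":0,"dy":-0.212,"dz":0,"turn":0,"hand":0},{"dx":0,"dy":-0.212,"dz":0,"turn":0,"hand":0},{"dx":0,"dy":-0.212,"dz":0,"turn":0,"hand":0}])

```text
t: 40.2
tcp_pos: [0.492, -0.2959, 0.1168]
tcp_rot: [0.991, 0.134, -0.0, -0.001]
ft_force: [0.2, 0.3, -0.5]
width: 0.113
gripper_force: 59.1
```

Call:
play_rows(steps=[{"dx":0,"dy":-0.003,"dz":-0.06,"turn":0,"hand":0},{"dx":0,"dy":-0.003,"dz":-0.11,"turn":0,"hand":0},{"dx":0,"dy":-0.003,"dz":-0.11,"turn":0,"hand":0},{"dx":0,"dy":-0.003,"dz":-0.11,"turn":0,"hand":28},{"dx":0,"dy":-0.003,"dz":-0.11,"turn":0,"hand":28},{"dx":0,"dy":-0.003,"dz":-0.11,"turn":0,"hand":28},{"dx":0,"dy":0,"dz":0,"turn":0,"hand":28},{"dx":0,"dy":0,"dz":0.1,"turn":0,"hand":28}])

```text
t: 41.2
tcp_pos: [0.4919, -0.2973, 0.1689]
tcp_rot: [0.991, 0.133, 0.0, 0.0]
ft_force: [0.7, -1.3, 0.4]
width: 0.329
gripper_force: 0.0
```

Call:
play_rows(steps=[{"dx":0,"dy":0.08,"dz":0.05,"turn":0.3,"hand":45},{"dx":0,"dy":0.2,"dz":0.1,"turn":0.6,"hand":45},{"dx":0.01,"dy":0.3,"dz":0.1,"turn":0.9,"hand":45},{"dx":0.02,"dy":0.3,"dz":0.1,"turn":1,"hand":45},{"dx":0.02,"dy":0.3,"dz":0.1,"turn":1,"hand":45}])

```text
t: 41.82
tcp_pos: [0.5021, -0.1471, 0.2175]
tcp_rot: [0.923, 0.385, 0.0, 0.0]
ft_force: [-0.6, -1.5, -0.8]
width: 0.524
gripper_force: 0.0
```

Call:
play_rows(steps=[{"dx":0,"dy":0,"dz":0,"turn":0.3,"hand":45},{"dx":0,"dy":0,"dz":0,"turn":0.6,"hand":45},{"dx":0,"dy":0,"dz":0,"turn":0.9,"hand":45},{"dx":0,"dy":0,"dz":0,"turn":1,"hand":45},{"dx":0,"dy":0,"dz":0,"turn":1,"hand":45}])

```text
t: 42.45
tcp_pos: [0.5018, -0.1481, 0.2171]
tcp_rot: [0.793, 0.61, -0.0, -0.0]
ft_force: [-0.8, -0.9, -0.4]
width: 0.528
gripper_force: 0.0
```

```bash
python3 can.py
python3 - <<'E'
from t import *
s=sensors.observe();print(s["joints"])
for n in ["scene","wrist"]:
    j,Y=cloud(n);h,sa,v=hsv(j);z=Y[...,2];save("last_"+n,j)
    near=np.hypot(Y[...,0]-.5056,Y[...,1]+.086)<.075
    for r in comps(near&(h>100)&(h<125)&(sa>120)&(z>.06)&(z<.075),Y,20): print(n,"fin",r)
    for r in comps(near&(sa<70)&(v>150)&(z>.06)&(z<.075),Y,10): print(n,"line",r)
    p=Y[near&(h>100)&(h<125)&(sa>120)&(abs(z-.041)<.004)]
    if len(p): print(n,"top",cv2.minEnclosingCircle((p[:,:2]*1000).astype(np.float32)),np.median(p[:,2]))
E
```

```text
42.45 [ 0.50178157 -0.14809637  0.21707351] 0.5281080876566905 [-0.80321569 -0.91823028 -0.36568243]
wrist 486 inner z pct [0.0318 0.0515 0.0574 0.0603]
scene 28 inner z pct [0.0476 0.0556 0.0578 0.061 ]
[-5.13067656e-01  3.17622450e-01  1.32804177e+00 -6.30743465e-05
  1.49600363e+00 -2.53918949e-01]
scene fin (array([306., 180.]), 82, array([507.3, -87.1]), array([60.6, 14.6]), -84.3, 0.0659)
scene line (array([307., 178.]), 44, array([504.7, -87.6]), array([48.6,  8.5]), -86.3, 0.0683)
scene top ((506.5836486816406, -87.11009979248047), 55.55080795288086) 0.04152111771380429
wrist fin (array([269., 129.]), 446, array([504.4, -86.6]), array([59.7, 14. ]), -84.8, 0.0664)
wrist line (array([268., 130.]), 300, array([504.2, -86.8]), array([51.1,  6. ]), -84.8, 0.0674)
wrist top ((503.98992919921875, -87.40406799316406), 54.351261138916016) 0.040803363834981676
```

All five blades are in: the highest reads 0.061, below the mouth at 0.104, and none is left in the crate. The cap is still at (0.505,-0.087) with its fin at 95°. I regrasp it.

Call:
play_rows(steps=[{"dx":0.008,"dy":0.08,"dz":-0.05,"turn":0.3,"hand":45},{"dx":0.008,"dy":0.1235,"dz":-0.12,"turn":0.6,"hand":45},{"dx":0.008,"dy":0.1235,"dz":-0.2,"turn":0.667,"hand":45},{"dx":0.008,"dy":0.1235,"dz":-0.25,"turn":0.667,"hand":45},{"dx":0.008,"dy":0.1235,"dz":-0.25,"turn":0.667,"hand":45},{"dx":0.008,"dy":0.1235,"dz":-0.33,"turn":0.667,"hand":45},{"dx":0.008,"dy":0.1235,"dz":-0.39,"turn":0.667,"hand":45},{"dx":0.008,"dy":0.1235,"dz":-0.412,"turn":0.667,"hand":45}], grip_force=80)

```text
t: 43.65
tcp_pos: [0.5061, -0.0859, 0.011]
tcp_rot: [0.674, 0.739, -0.0, -0.0]
ft_force: [-0.7, 0.6, 0.3]
width: 0.523
gripper_force: 0.0
```

Call:
play_rows(steps=[{"dx":0,"dy":0,"dz":0,"turn":0,"hand":45},{"dx":0,"dy":0,"dz":0,"turn":0,"hand":45}])

```text
t: 43.9
tcp_pos: [0.5068, -0.0861, 0.0124]
tcp_rot: [0.674, 0.739, 0.0, 0.001]
ft_force: [-0.6, -0.4, 0.7]
width: 0.529
gripper_force: 0.0
```

Call:
play_rows(steps=[{"dx":-0.002,"dy":-0.0005,"dz":-0.005,"turn":0,"hand":35},{"dx":-0.002,"dy":-0.0005,"dz":-0.005,"turn":0,"hand":20},{"dx":-0.002,"dy":-0.0005,"dz":-0.005,"turn":0,"hand":5},{"dx":-0.002,"dy":-0.0005,"dz":-0.005,"turn":0,"hand":0},{"dx":-0.002,"dy":-0.0005,"dz":-0.005,"turn":0,"hand":0},{"dx":-0.002,"dy":-0.0005,"dz":-0.005,"turn":0,"hand":0}])

```text
t: 44.65
tcp_pos: [0.5051, -0.086, 0.0091]
tcp_rot: [0.674, 0.739, 0.0, 0.0]
ft_force: [-1.2, -0.2, 6.4]
width: 0.141
gripper_force: 78.7
```

Call:
play_rows(steps=[{"dx":0,"dy":0,"dz":0.05,"turn":0,"hand":0},{"dx":0,"dy":0,"dz":0.13,"turn":0,"hand":0},{"dx":0,"dy":0,"dz":0.22,"turn":0,"hand":0},{"dx":0,"dy":0,"dz":0.27,"turn":0,"hand":0},{"dx":0,"dy":0,"dz":0.27,"turn":0,"hand":0},{"dx":0,"dy":0,"dz":0.27,"turn":0,"hand":0}])

```text
t: 45.4
tcp_pos: [0.5044, -0.0857, 0.1424]
tcp_rot: [0.674, 0.739, -0.0, -0.001]
ft_force: [0.2, 0.4, -0.9]
width: 0.144
gripper_force: 78.1
```

```bash
python3 cap.py | grep -v scene
```

```text
45.4 [ 0.50437184 -0.0857212   0.14235784] [ 0.16  0.38 -0.86] [-0.009  0.039 -0.007] 0.14399649432561937 78.14656376838684
tool x 95.3072722598928
wrist fin (array([473.7, -78. ]), array([9.4, 5.3]), -36.9, 0.2244)
wrist fin (array([530.6, -72.7]), array([9.9, 5.6]), 45.1, 0.2239)
wrist top ((503.068359375, -86.34291076660156), 55.21216583251953) 0.17394021222542816
wrist white (array([517. , -33.7]), array([23.4,  1.4]), -14.6, 0.1488)
wrist white (array([503.2, -86.5]), array([51.3,  5.1]), -84.4, 0.2007)
wrist white (array([492.3, -77.3]), array([5.3, 5. ]), -78.9, 0.2049)
wrist white (array([512.2, -74.2]), array([5.1, 3.3]), 28.4, 0.2038)
wrist white (array([457.9, -78.6]), array([3.7, 1.2]), 60.0, 0.2676)
wrist white (array([547. , -70.2]), array([2.3, 0.9]), -45.6, 0.2674)
```

Call:
play_rows(steps=[{"dx":-0.01,"dy":-0.08,"dz":0,"turn":0,"hand":0},{"dx":-0.02,"dy":-0.17,"dz":0,"turn":0,"hand":0},{"dx":-0.03,"dy":-0.26,"dz":0,"turn":0,"hand":0},{"dx":-0.038,"dy":-0.34,"dz":0,"turn":0,"hand":0},{"dx":-0.038,"dy":-0.4,"dz":0,"turn":0,"hand":0},{"dx":-0.038,"dy":-0.426,"dz":0,"turn":0,"hand":0},{"dx":-0.038,"dy":-0.426,"dz":0,"turn":0,"hand":0},{"dx":-0.038,"dy":-0.426,"dz":0,"turn":0,"hand":0}])

```text
t: 46.5
tcp_pos: [0.4861, -0.2977, 0.1434]
tcp_rot: [0.673, 0.739, 0.0, -0.0]
ft_force: [0.4, -0.1, -0.4]
width: 0.145
gripper_force: 78.2
```

Call:
play_rows(steps=[{"dx":0,"dy":0,"dz":0,"turn":0,"hand":0},{"dx":0,"dy":0,"dz":0,"turn":0,"hand":0},{"dx":0,"dy":0,"dz":0,"turn":0,"hand":0}])

```text
t: 46.88
tcp_pos: [0.486, -0.2987, 0.1437]
tcp_rot: [0.673, 0.739, -0.0, 0.0]
ft_force: [0.3, -0.1, -1.7]
width: 0.141
gripper_force: 78.2
```

```bash
python3 cap.py | grep -v scene; python3 -c "
from t import *
i,X=cloud('wrist');h,sa,v=hsv(i);z=X[...,2]
near=np.hypot(X[...,0]-.485,X[...,1]+.299)<.08
p=X[near&(z>.068)&(z<.084)];q=np.hypot(p[:,0]-.4840,p[:,1]+.2990);print(len(p),np.percentile(q,[50,90,95,99]))
import scipy.optimize as so
# outer shoulder edge fit by angle
a=np.degrees(np.arctan2(p[:,1]+.299,p[:,0]-.484)).astype(int)//5
e=np.array([p[a==k][np.argmax(q[a==k])][:2] for k in np.unique(a) if (a==k).sum()>3]);r=so.least_squares(lambda c:np.hypot(e[:,0]-c[0],e[:,1]-c[1])-.062,[.484,-.299],loss='soft_l1',f_scale=.001);print('shoulder',r.x,len(e),np.abs(r.fun).mean())"
```

```text
46.875 [ 0.48604664 -0.29868353  0.14369403] [ 0.27 -0.05 -1.74] [-0.037 -0.015  0.003] 0.14099089823780597 78.1644344329834
tool x 95.32971989444873
wrist fin (array([ 454.9, -290.3]), array([8.2, 4.9]), -32.9, 0.2257)
wrist fin (array([ 513.6, -286.4]), array([7.9, 5.8]), 8.3, 0.2258)
wrist top ((484.7298583984375, -299.1328430175781), 54.92410659790039) 0.17540083733748962
wrist white (array([ 509.9, -250.6]), array([9.5, 0.3]), -27.8, 0.1587)
wrist white (array([ 449.4, -257.4]), array([7.2, 0.3]), 41.6, 0.1661)
wrist white (array([ 485. , -299.5]), array([50.8,  5.6]), -84.4, 0.2021)
wrist white (array([ 474.7, -289.6]), array([6.7, 3.8]), -34.4, 0.206)
wrist white (array([ 493.8, -287.2]), array([5.1, 2.6]), 24.6, 0.205)
wrist white (array([ 439.1, -291.4]), array([3.7, 1.6]), 42.8, 0.2691)
wrist white (array([ 528.5, -283. ]), array([2.6, 1.2]), -45.1, 0.2693)
1552 [0.05880359 0.06158007 0.0619255  0.06221516]
shoulder [ 0.48390776 -0.29878682] 27 8.552621208324023e-05
```

The cap sits about 1 mm off in x, with ±2 mm clearance. I correct that and go down.

Call:
play_rows(steps=[{"dx":-0.0018,"dy":0.0006,"dz":-0.03,"turn":0,"hand":0},{"dx":-0.0018,"dy":0.0006,"dz":-0.06,"turn":0,"hand":0},{"dx":-0.0018,"dy":0.0006,"dz":-0.08,"turn":0,"hand":0},{"dx":-0.0018,"dy":0.0006,"dz":-0.095,"turn":0,"hand":0},{"dx":-0.0018,"dy":0.0006,"dz":-0.1,"turn":0,"hand":0},{"dx":-0.0018,"dy":0.0006,"dz":-0.1,"turn":0,"hand":0}])

```text
t: 47.78
tcp_pos: [0.4852, -0.2987, 0.0937]
tcp_rot: [0.674, 0.739, 0.0, 0.0]
ft_force: [0.1, -0.1, -0.1]
width: 0.145
gripper_force: 78.2
```

Call:
play_rows(steps=[{"dx":0,"dy":0,"dz":-0.005,"turn":0,"hand":0},{"dx":0,"dy":0,"dz":-0.01,"turn":0,"hand":0},{"dx":0,"dy":0,"dz":-0.013,"turn":0,"hand":0},{"dx":0,"dy":0,"dz":-0.013,"turn":0,"hand":0},{"dx":0,"dy":0,"dz":-0.013,"turn":0,"hand":0}])

```text
t: 48.4
tcp_pos: [0.485, -0.2986, 0.0873]
tcp_rot: [0.674, 0.739, -0.0, 0.0]
ft_force: [-1.1, 0.0, 2.0]
width: 0.146
gripper_force: 78.3
```

```bash
python3 cap.py | grep -E "^[0-9]|tool|top"
```

```text
48.4 [ 0.48504394 -0.29864224  0.0872867 ] [-1.11  0.04  2.01] [0.148 0.17  0.009] 0.1460901415102923 78.3388602733612
tool x 95.31025278951353
scene top ((485.9362487792969, -298.8750915527344), 56.47306442260742) 0.11973805714605268
wrist top ((483.7521057128906, -299.1861877441406), 55.13679885864258) 0.11899009310013244
```

Call:
play_rows(steps=[{"dx":0,"dy":0,"dz":-0.007,"turn":0,"hand":0},{"dx":0,"dy":0,"dz":-0.014,"turn":0,"hand":0},{"dx":0,"dy":0,"dz":-0.014,"turn":0,"hand":0},{"dx":0,"dy":0,"dz":-0.014,"turn":0,"hand":0}])

```text
t: 49.0
tcp_pos: [0.4852, -0.2988, 0.0805]
tcp_rot: [0.674, 0.739, -0.0, 0.0]
ft_force: [-1.5, 1.0, 6.6]
width: 0.145
gripper_force: 79.1
```

```bash
python3 cap.py | grep -E "^[0-9]|tool|top"
```

```text
49.0 [ 0.4852218  -0.29876614  0.08047766] [-1.49  1.03  6.61] [ 0.24   0.358 -0.018] 0.14478065108235905 79.07127857208252
tool x 95.31266029153491
scene top ((486.2060852050781, -298.6305847167969), 55.95835494995117) 0.11282526376418067
wrist top ((483.9623718261719, -299.2591857910156), 55.111236572265625) 0.11224419517747146
```

Call:
play_rows(steps=[{"dx":0,"dy":0,"dz":-0.001,"turn":0,"hand":0},{"dx":0,"dy":0,"dz":-0.001,"turn":-0.25,"hand":0},{"dx":0,"dy":0,"dz":-0.001,"turn":-0.5,"hand":0},{"dx":0,"dy":0,"dz":-0.001,"turn":-0.75,"hand":0},{"dx":0,"dy":0,"dz":-0.001,"turn":-1,"hand":0},{"dx":0,"dy":0,"dz":-0.001,"turn":-1,"hand":0}])

```text
t: 49.85
tcp_pos: [0.4857, -0.2993, 0.0803]
tcp_rot: [0.842, 0.539, 0.0, 0.001]
ft_force: [-0.4, -0.1, 6.2]
width: 0.142
gripper_force: 79.1
```

```bash
python3 cap.py | grep -E "^[0-9]|tool|top|wrist white"
```

```text
49.85 [ 0.48570508 -0.299265    0.08026619] [-0.38 -0.08  6.19] [ 0.041  0.086 -0.221] 0.1415373667550868 79.14493560791016
tool x 65.2146850484108
scene top ((487.14739990234375, -299.1424560546875), 55.51998519897461) 0.1126340822259777
wrist top ((484.3493347167969, -299.77789306640625), 55.10917282104492) 0.11202583623504646
wrist white (array([ 463.6, -249.4]), array([19.7,  1. ]), 23.3, 0.1107)
wrist white (array([ 537.3, -287.3]), array([14.3,  0.7]), -77.2, 0.1113)
wrist white (array([ 484.2, -299.9]), array([50.9,  5.7]), 65.0, 0.1387)
wrist white (array([ 480., -285.]), array([4.9, 2.9]), -46.8, 0.1423)
wrist white (array([ 497.3, -293.7]), array([6.3, 3.8]), 11.7, 0.1436)
wrist white (array([ 446.5, -271.5]), array([7.9, 3.2]), 48.4, 0.2058)
wrist white (array([ 529.1, -309.7]), array([7.8, 2.6]), 75.6, 0.206)
```

Call:
play_rows(steps=[{"dx":0,"dy":0,"dz":-0.001,"turn":-0.25,"hand":0},{"dx":0,"dy":0,"dz":-0.001,"turn":-0.5,"hand":0},{"dx":0,"dy":0,"dz":-0.001,"turn":-0.75,"hand":0},{"dx":0,"dy":0,"dz":-0.001,"turn":-1,"hand":0},{"dx":0,"dy":0,"dz":-0.001,"turn":-1,"hand":0}])

```text
t: 50.58
tcp_pos: [0.4857, -0.2993, 0.0798]
tcp_rot: [0.953, 0.303, 0.001, 0.001]
ft_force: [-0.5, -0.1, 6.8]
width: 0.146
gripper_force: 79.2
```

Call:
play_rows(steps=[{"dx":0,"dy":0,"dz":0,"turn":-0.2,"hand":0},{"dx":0,"dy":0,"dz":0,"turn":-0.4,"hand":0},{"dx":0,"dy":0,"dz":0,"turn":-0.6,"hand":0},{"dx":0,"dy":0,"dz":0,"turn":-0.67,"hand":0},{"dx":0,"dy":0,"dz":0,"turn":-0.67,"hand":0}])

```text
t: 51.2
tcp_pos: [0.4857, -0.2993, 0.0798]
tcp_rot: [0.991, 0.132, 0.001, 0.001]
ft_force: [0.9, 0.2, 7.7]
width: 0.147
gripper_force: 79.2
```

```bash
python3 cap.py | grep -E "^[0-9]|tool|top|wrist white.*5[01]"
```

```text
51.2 [ 0.48569485 -0.29927327  0.07982848] [0.91 0.24 7.74] [0.068 0.081 0.098] 0.14734986117318735 79.1767930984497
tool x 15.198713502108525
scene top ((486.93756103515625, -299.0736389160156), 55.94974899291992) 0.11225087116635324
wrist top ((484.05230712890625, -299.677001953125), 55.181156158447266) 0.11158790485210636
wrist white (array([ 483.8, -299.4]), array([51.2,  5.1]), 15.5, 0.1383)
```

Call:
play_rows(steps=[{"dx":0,"dy":0,"dz":0,"turn":-0.06,"hand":0},{"dx":0,"dy":0,"dz":0,"turn":-0.12,"hand":0},{"dx":0,"dy":0,"dz":0,"turn":-0.16,"hand":0},{"dx":0,"dy":0,"dz":0,"turn":-0.16,"hand":0}])

```text
t: 51.8
tcp_pos: [0.4857, -0.2987, 0.0798]
tcp_rot: [0.996, 0.092, 0.001, 0.001]
ft_force: [-0.3, 2.1, 8.5]
width: 0.143
gripper_force: 80.6
```

```bash
python3 cap.py | grep -E "^[0-9]|tool|top|wrist white.*5[01]"
```

```text
51.8 [ 0.48567149 -0.29873516  0.07978869] [-0.29  2.15  8.53] [ 0.403 -0.006  1.083] 0.1432131609228223 80.60752272605896
tool x 10.540522830705777
scene top ((486.4098815917969, -299.27423095703125), 56.02478790283203) 0.11219107754666463
wrist top ((483.86334228515625, -298.8416442871094), 55.411956787109375) 0.11155189066716917
wrist white (array([ 483.8, -299.1]), array([51.1,  5.4]), 12.4, 0.1383)
```

End stop reached: torque 1.1 N m, cap at 12.4°. Ease back slightly and let it rise.

Call:
play_rows(steps=[{"dx":0,"dy":0,"dz":0,"turn":0.06,"hand":0},{"dx":0,"dy":0,"dz":0,"turn":0.1,"hand":0},{"dx":0,"dy":0,"dz":0.005,"turn":0.1,"hand":0},{"dx":0,"dy":0,"dz":0.01,"turn":0.1,"hand":0},{"dx":0,"dy":0,"dz":0.015,"turn":0.1,"hand":0},{"dx":0,"dy":0,"dz":0.015,"turn":0.1,"hand":0},{"dx":0,"dy":0,"dz":0.015,"turn":0.1,"hand":0}])

```text
t: 52.78
tcp_pos: [0.4852, -0.2988, 0.0865]
tcp_rot: [0.993, 0.117, 0.0, 0.0]
ft_force: [1.5, -0.4, 2.1]
width: 0.145
gripper_force: 78.4
```

```bash
python3 cap.py | grep -E "^[0-9]|tool|top|wrist white.*5[01]"
```

```text
52.775 [ 0.4851849  -0.29880747  0.08648082] [ 1.47 -0.41  2.14] [-0.109 -0.334  0.03 ] 0.14464234135562798 78.42512369155884
tool x 13.41069802121797
scene top ((487.0361633300781, -298.54693603515625), 56.33311080932617) 0.11871250071224226
wrist top ((483.5397033691406, -299.1730651855469), 55.24967575073242) 0.118231650896612
wrist white (array([ 483.4, -299. ]), array([50.7,  5.1]), 13.7, 0.1449)
```

Now a gentle pull test, about 2 mm up and 1.5° anticlockwise, to confirm it holds and to centre the fin.

Call:
play_rows(steps=[{"dx":0,"dy":0,"dz":0.003,"turn":0.03,"hand":0},{"dx":0,"dy":0,"dz":0.006,"turn":0.05,"hand":0},{"dx":0,"dy":0,"dz":0.006,"turn":0.05,"hand":0},{"dx":0,"dy":0,"dz":0.006,"turn":0.05,"hand":0}])

```text
t: 53.38
tcp_pos: [0.4846, -0.2983, 0.0878]
tcp_rot: [0.992, 0.13, -0.001, -0.001]
ft_force: [4.5, -3.9, -15.7]
width: 0.142
gripper_force: 79.0
```

```bash
python3 cap.py | grep -E "^[0-9]|tool|top|wrist white.*5[01]"
```

```text
53.375 [ 0.48457356 -0.29832771  0.08775237] [  4.45  -3.94 -15.66] [-0.671 -0.748 -0.18 ] 0.14213212105645204 79.04245376586914
tool x 14.909089536722714
scene top ((486.8055114746094, -300.063232421875), 57.08742904663086) 0.1201444727903247
wrist top ((483.2021179199219, -299.0446472167969), 55.144248962402344) 0.11945225915126523
wrist white (array([ 483.2, -298.9]), array([50.8,  5.1]), 14.6, 0.1462)
```

It holds 16 N of pull at its original height, so it is locked. Relax, release, and rise.

Call:
play_rows(steps=[{"dx":0,"dy":0,"dz":-0.0035,"turn":0.01,"hand":0},{"dx":0,"dy":0,"dz":-0.0035,"turn":0.01,"hand":0},{"dx":0,"dy":0,"dz":-0.0035,"turn":0.01,"hand":45},{"dx":0,"dy":0,"dz":-0.0035,"turn":0.01,"hand":45},{"dx":0,"dy":0,"dz":-0.0035,"turn":0.01,"hand":45},{"dx":0,"dy":0,"dz":0.08,"turn":0.01,"hand":45},{"dx":0,"dy":0,"dz":0.2,"turn":0.01,"hand":45},{"dx":0,"dy":0,"dz":0.3,"turn":0.01,"hand":45}])

```text
t: 54.48
tcp_pos: [0.4851, -0.2986, 0.2422]
tcp_rot: [0.991, 0.132, 0.001, 0.001]
ft_force: [0.4, -1.0, -0.6]
width: 0.525
gripper_force: 0.0
```

Call:
play_rows(steps=[{"dx":0,"dy":0.05,"dz":0.05,"turn":0,"hand":45},{"dx":0,"dy":0.05,"dz":0.05,"turn":0,"hand":45},{"dx":0,"dy":0.05,"dz":0.05,"turn":0,"hand":45},{"dx":0,"dy":0.05,"dz":0.05,"turn":0,"hand":45}])

```text
t: 54.98
tcp_pos: [0.4847, -0.274, 0.2633]
tcp_rot: [0.991, 0.132, -0.001, -0.001]
ft_force: [-0.1, 0.0, -1.0]
width: 0.529
gripper_force: 0.0
```

Run:
```python
from t import *
for n in ["wrist","scene"]:
    i,X=cloud(n);h,sa,v=hsv(i);z=X[...,2];save("end_"+n,i)
    near=np.hypot(X[...,0]-.4855,X[...,1]+.299)<.075
    b=near&(h>100)&(h<125)&(sa>120)
    p=X[b&(z>.11)&(z<.128)];print(n,"top",np.median(p[:,2]),cv2.minEnclosingCircle((p[:,:2]*1000).astype(np.float32)))
    for r in comps(near&(sa<60)&(v>150)&(z>.138)&(z<.152),X,15): print(n,"line",r)
    for r in comps(b&(z>.136)&(z<.152),X,30): print(n,"fin",r)
print(sensors.observe()["t"])
```

```text
wrist top 0.11938106267904589 ((483.3392333984375, -299.0987243652344), 54.980674743652344)
wrist line (array([305., 201.]), 304, array([ 482.2, -299.4]), array([50.7,  5.9]), 15.7, 0.146)
wrist fin (array([304., 198.]), 497, array([ 483.4, -298.9]), array([59.8, 14. ]), 15.2, 0.1449)
scene top 0.12009994244844258 ((486.3601379394531, -299.5328674316406), 56.643348693847656)
scene line (array([264., 101.]), 33, array([ 484.4, -299.3]), array([51.1,  7. ]), 13.3, 0.1468)
scene fin (array([263., 104.]), 93, array([ 485.9, -298.9]), array([60.2, 16.2]), 15.6, 0.1439)
55.075
```

View pics/end_scene.png

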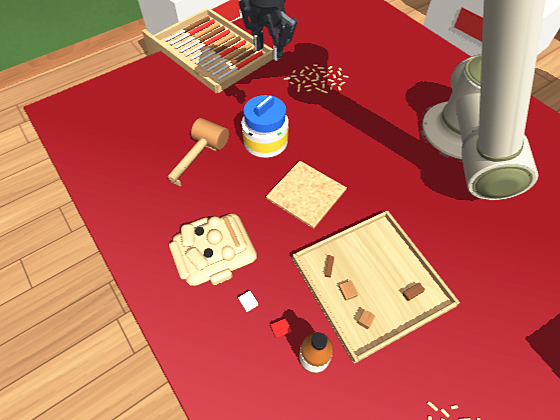

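The final picture shows the cap back on the canister at (265,115), with its fin at 15.2° and the cap top at 0.1194 m, both as at the start. Only the four offcuts remain in the crate, and the mask, mallet and oil bottle have not moved.

```bash
python3 -c "
from plant import workorder
print(workorder.close_job())"
```

```text
the job is handed in; nothing more can be done
None
```

The job is handed in (no verdict was returned): all five blades are in the canister, its cap is locked as it was at the start, the four offcuts are still in the crate, and the mask, mallet and oil bottle were not disturbed.

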